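Tip the grinding beads into the drawer and pack the kit away

TASK

Put the bead-mill kit away: pull the drawer of the grey bench unit wide open, carry the blue corner-spout tray over it and tip it about its spout corner so that every steel bead runs out through the notch into the drawer's narrow left compartment, then set the empty tray back flat on the middle of its black mat. Stand every orange-lidded steel jar upright in the drawer's wide right compartment and push the drawer fully shut at the end. Lose no bead off the worktop and leave the other things where they are.

Things in the scene. Friction and masses are not known exactly. Their poses are not given: they have to be found in the camera images.
- drawer (a joint): how far the drawer of the bench drawer unit is open, in m: 0 shut, 0.16 fully out. It runs level, straight out of the unit's front towards the robot; it needs about 2 to 4 N and stays where it is left; it has no catch.
- drawer_unit: grey metal bench drawer unit with a blue drawer front, fixed to the worktop, 185 mm deep, 194 mm wide, 68 mm tall. Origin at the worktop at the middle of its open front edge (where the back of the shut drawer's 8 mm thick front panel lies); its x axis points into the unit, away from the robot, the drawer opens along its -x, y is to the left, z up. The opening above the drawer floor is 51 mm high.
- handle (a point): middle of the drawer's steel bar handle: a level bar about 10 mm thick and 100 mm long, parallel to the drawer front (along the unit's y), 35 mm in front of the front panel and 45 mm above the worktop (23 mm below the top of the unit), free to be pinched from above. It moves with the drawer.
- bead_bin (a point): centre of the floor of the left, narrower compartment of the drawer (the bead bin), at 10 mm above the worktop; its inside is 150 mm long (x) and 66 mm wide (y). Axes as the drawer unit. Left wall 28 mm high above this floor, divider (right) and rear wall 46 mm, front panel 52 mm. Moves with the drawer.
- jar_bay (a point): centre of the floor of the right, wider compartment of the drawer (the jar bay), at 10 mm above the worktop; inside 150 mm long (x) and 98 mm wide (y). Outer side wall (right) 28 mm high, divider (left) and rear wall 46 mm. Same axes as the drawer unit; moves with the drawer.
- mat: black rubber mat, 210 x 150 x 2 mm (x, y, z), fixed to the worktop, home of the tray. Origin at the centre of its underside, x along its long side.
- tray: blue plastic corner-spout tray, loose, 0.08 kg: 100 mm square pan, walls 34 mm high, 4 mm thick, corners on its x and y axes; origin under the pan's centre, z up. Its +x corner is open (57 mm wide notch, the spout); a grip fin stands behind the -x corner. The floor climbs 5 degrees to the spout: beads stay by the fin while it is level and moved calmly and run out at 10 to 25 degrees; tip slowly.
- spout (a point): tip of the tray's spout, 71 mm from the tray's origin along its +x, 17.5 mm above its underside.
- fin (a point): place to grip the tray: on the upright fin, 94 mm from the tray's origin along its -x, 42 mm above its underside. The fin is 10 mm thick (tray's y), 36 mm long (tray's x), and its top is 58 mm above the underside; free on both sides.
- bead_0: polished steel bead, a ball of 14 mm diameter, 12 g, loose in the tray at the start; origin at its centre. May be absent (between 3 and 6 beads are there).
- bead_1: polished steel bead, a ball of 14 mm diameter, 12 g, loose in the tray at the start; origin at its centre. May be absent (between 3 and 6 beads are there).
- bead_2: polished steel bead, a ball of 14 mm diameter, 12 g, loose in the tray at the start; origin at its centre. May be absent (between 3 and 6 beads are there).
- bead_3: polished steel bead, a ball of 14 mm diameter, 12 g, loose in the tray at the start; origin at its centre. May be absent (between 3 and 6 beads are there).
- bead_4: polished steel bead, a ball of 14 mm diameter, 12 g, loose in the tray at the start; origin at its centre. May be absent (between 3 and 6 beads are there).
- bead_5: polished steel bead, a ball of 14 mm diameter, 12 g, loose in the tray at the start; origin at its centre. May be absent (between 3 and 6 beads are there).
- jar_0: steel grinding jar with an orange screw lid, a closed upright cylinder 38 mm across and 36 mm tall, about 0.12 kg; origin at the centre of its underside, z up. May be absent (2 or 3 jars are there).
- jar_1: steel grinding jar with an orange screw lid, a closed upright cylinder 38 mm across and 36 mm tall, about 0.12 kg; origin at the centre of its underside, z up. May be absent (2 or 3 jars are there).
- jar_2: steel grinding jar with an orange screw lid, a closed upright cylinder 38 mm across and 36 mm tall, about 0.12 kg; origin at the centre of its underside, z up. May be absent (2 or 3 jars are there).
- cover_slips: bystander, not to be disturbed: small white and blue carton, 46x66x30 mm; origin under its centre.
- marker_red: bystander, not to be disturbed: white marker pen with a red cap, 135 mm long, lying; origin under its centre.
- drop_bottle: bystander, not to be disturbed: small white dropper bottle with a blue cone top, 25 mm across, 94 mm tall; origin under its centre.
Mind the look-alikes: they are no part of the job. What is shaped like the jar_0 but green is not meant.

How it is judged:
By the outcome, as a careful person would: the job done as asked, in the order asked, and still so for the second after the job is handed in, with the robot touching nothing.
Of bead_0, bead_1, bead_2, bead_3, bead_4, bead_5 only 3 to 6 are there at a start; the rules pass over those that are not, and their reading is None.
Of jar_0, jar_1, jar_2 only 2 to 3 are there at a start; the rules pass over those that are not, and their reading is None.
At some moment in a run one of jar_0, jar_1, jar_2 may be knocked a few centimetres aside while the robot is not near it.
It also fails if it takes over 210 s, if anything falls off the work surface, if the arm or the gripper's body presses on something with over 40 N, if the wrist force passes 120 N, or if a joint passes its speed limit or range.

ROBOT

A 7-joint arm with a two-finger parallel gripper is mounted at the origin on a cart in front of the work surface, level with it; the furniture and walls round the work are solid. World frame = base frame: x ahead of the robot, y to its left, z up, the work surface at z = 0. Lengths are in m, angles in rad, forces in N, time in s.
With the tool pointing down it reaches from about 0.425 to 0.925 m from the base axis. Payload 6.8 kg.
Tool frame: the origin (TCP) lies midway between the tips of the shut fingers; the grasp point (between the pads) lies 19 mm behind it; z points along the fingers, y is the line along which they close (so a half turn about z gives the same grasp; the last joint's range is limited). The gripper opens to 85 mm and grips with 20 to 120 N. Pads are 22 mm wide; open, the fingers measure 114 mm over their backs; the gripper's body (76 mm by 85 mm) begins 54 mm behind the grasp point. The pads swing forward as they close: fully open they stand 13 mm farther back than shut.
Start: joints at [1.188, 0.477, 0.022, 1.555, -0.011, 1.109, -0.083], TCP at [0.183, -0.65, 0.231] pointing down, gripper open.
Joint ranges: [-2.96, 2.96], [-0.34, 2.1], [-1.41, 1.46], [0.24, 2.44], [-1.37, 4.51], [0.17, 1.92], [-2.96, 2.96]. Speed limits (rad/s): [2.39, 2.39, 3.14, 3.14, 3.14, 3.14, 3.14].

INTERFACE

Orientations are given as a rotation vector (axis times angle).
In Python, from bench import r gives the robot as it stands. The module is installed in compiled form; this text tells all that it offers.
- The arm moves only by the tool apply_moves, never from a script. Its argument "rows" is a list of rows, each a list of 6 numbers: the shift along the tool's x, y, z scaled (see below), then the turn, a rotation vector about the tool's x, y, z scaled (see below). A call has 1 to 5 rows; each row is the pose to reach, as a shift and turn from the pose commanded when the call began, along the tool's axes at that moment; what a row does not reach only later rows make up. The controller multiplies each number of a shift by 0.25 m and each number of a turn by 90 degrees. A row lasts 1/8 s, in which the tool goes at most 62.5 mm and 10.7 degrees, less where a joint would pass 70% of its speed; a pose out of reach is approached as far as the arm can. A call with a number of a shift or a turn outside -1 to 1 is refused whole. A call with a gripper value outside its range is refused whole. "claw" is the opening, from 0 (shut) to 1 (fully open), set as the call begins (left out, the last holds). The fingers move at their own pace and stop on an object; "newtons" is the grip in N (left out, the last holds). Time passes only in rows, so rows that repeat a pose let the fingers close. It gives the time, the measured TCP pose, the force, the opening and the grip force at its end, in the units of the state.
- r.get_obs(): the state, without advancing time (a new reading comes with each control period).
- r.grab_frame(name): name is "scene" or "top" or "wrist"; returns a dict with "pixels" (384x512x3 uint8, red, green, blue), "intrinsics" (3x3 intrinsics, pixels), "eye" and "attitude" of the camera in the world. Camera axes: x right, y up, looking along -z (the intrinsics and any distortion apply to the point x, -y, -z); pixel columns grow to the right and rows downward; lengths in m; the calibration is good to about 2 mm. A picture is of the moment at which its call begins. There is no depth.
- r.hand_in(): hands the job in; it is judged then, once.
Trained networks look in a picture, given as the dict that the camera call returned (one of the last four; its "shot" number tells which), for a name from the list of things; names that differ only in an ending like _2 or _b are one class to them, and where a whole thing is asked for, a point or a joint stands for the part that bears it (a point fixed in the world has none). Each returns a list of dicts, best first, with "conf" (0 to 1); they miss things now and then, are a little off and sometimes report something else, mostly with a low value. They report only what shows in the picture. A call takes as long as a camera call. They do not tell look-alikes from the thing itself.
- r.search_frame(picture, thing): "rect" ([left, top, width, height] in pixels, round what is visible of it).
- r.outline_of(picture, thing): "pixels" (384x512 bool, what is visible of it) and "rect" ([left, top, width, height] in pixels, round what is visible of it).
- r.landmark_of(picture, thing): "point" ([column, row] in pixels: a listed point, or the origin of a listed thing).
The state is a dict: "clock": time; "joints": joint angles; "qvel": joint speeds; "tau": joint torques, N m; "tcp_pos": TCP position; "orientation": TCP orientation; "contact_force": force on the tool from outside, world axes, zero at the start; "moment": the same for the moment, N m; "grip_width": finger opening in m; "gripper_force": force on a finger pad.
Only numpy, scipy, OpenCV 4.12 (cv2) and the standard library are available. Lean on these libraries where they do the work, as an engineer would, in place of code of your own. Each camera call takes 0.05 s, during which the arm holds its last target. There are 200 camera calls.

## Working session

There is one attempt and no reset: what is moved stays moved. The work goes in short steps, Python scripts to look and compute and a tool call to move; the robot and the scene stay as the last step left them, time stands still between calls to the robot, and variables do not carry over. Pictures are saved under pics/ and viewed, at most 17 in all, crops included, and the job is handed in when it is done.

Besides the shell and the picture viewer there is one more tool, called after "Request:" by a JSON object that holds its "name" and its "arguments", one argument or row to a line. apply_moves: Moves the arm, as the interface text tells. Its arguments: {"type":"object","properties":{"rows":{"type":"array","items":{"type":"array","items":{"type":"number"}}},"claw":{"type":"number"},"newtons":{"type":"number"}},"required":["rows"]}

```bash
ls; mkdir -p pics; python3 - <<'E'
from bench import r
import cv2
o=r.get_obs(); print({k:(v if not hasattr(v,'round') else v) for k,v in o.items()})
for n in ("scene","top"):
    f=r.grab_frame(n); cv2.imwrite(f"pics/{n}0.png",cv2.resize(f["pixels"][:,:,::-1],(768,576)))
    print(n,f["intrinsics"],f["eye"],f["attitude"],f["shot"],f.keys())
E
```

```text
pics
{'clock': 0.0, 'joints': array([ 1.18788563,  0.47784058,  0.02230685,  1.55646307, -0.01153205,
        1.10931536, -0.0831283 ]), 'qvel': array([ 0.00045876,  0.00015948, -0.00071252,  0.00127172, -0.00076749,
       -0.00070644,  0.00136626]), 'tau': array([ 1.70180585e-03, -5.96439922e+01,  1.60854198e+00, -2.81195515e+01,
        1.23868123e-02,  9.42999817e-03, -2.50845233e-05]), 'tcp_pos': array([ 0.18301916, -0.64908263,  0.23029304]), 'orientation': array([-3.11013279e+00, -4.30071657e-01,  5.62358825e-04]), 'contact_force': array([ 1.13957443,  0.17268539, -0.38035698]), 'moment': array([ 0.026548  , -0.00493536, -0.02106949]), 'gripper_force': 0.0, 'grip_width': 0.08544574854357152}
scene [[462.78557065   0.         258.96202105]
 [  0.         462.78557065 198.59673647]
 [  0.           0.           1.        ]] [-0.07824101  0.47633544  0.86697659] [ 0.40575992 -0.9544913  -2.13771958] 1 dict_keys(['pixels', 'intrinsics', 'eye', 'attitude', 'shot'])
top [[396.94201294   0.         247.66866446]
 [  0.         396.94201294 193.56188062]
 [  0.           0.           1.        ]] [ 0.48433626 -0.12182426  1.09098344] [ 0.06796712 -0.0802995  -1.54447199] 2 dict_keys(['pixels', 'intrinsics', 'eye', 'attitude', 'shot'])
```

View pics/scene0.png

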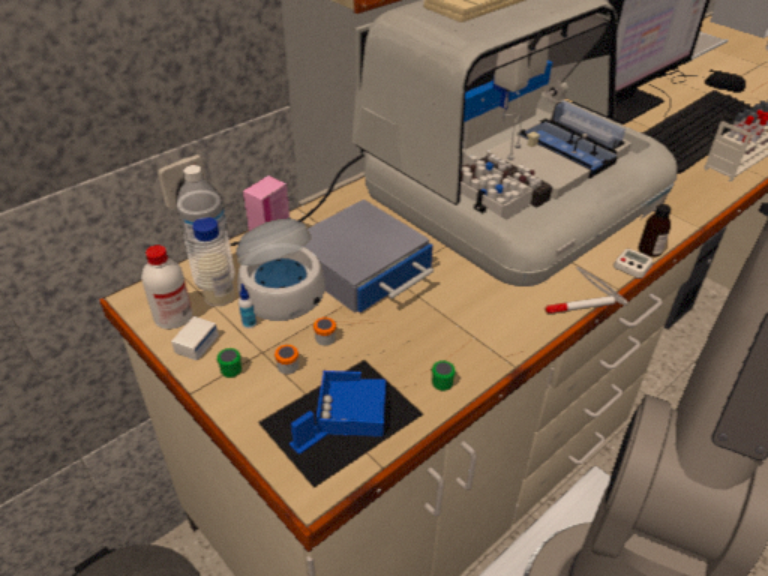

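View pics/top0.png

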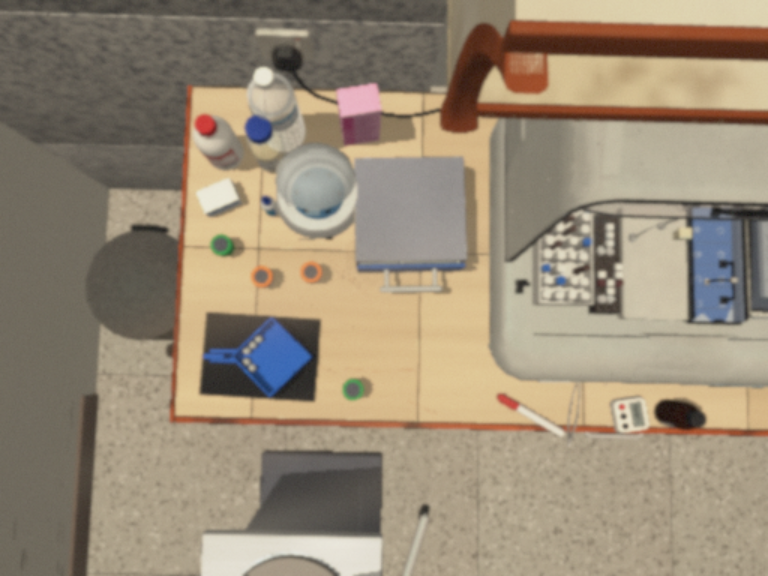

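The images show two orange-lidded jars, at top-view px (262,276) and (312,271). The green look-alikes are at (222,244) and (353,389). The tray is on the mat at (270,357) with its fin to the left and the beads near the fin, and the drawer handle is at (412,288).

```bash
cat > h.py <<'E'
from bench import r
import numpy as np, cv2
from scipy.spatial.transform import Rotation as R
def ray(f,p):
    K=f["intrinsics"]; d=np.linalg.solve(K,[p[0],p[1],1.]); d=np.array([d[0],-d[1],-d[2]])
    return np.array(f["eye"]),R.from_rotvec(f["attitude"]).apply(d)
def onz(f,p,z):
    e,d=ray(f,p); return e+d*(z-e[2])/d[2]
def proj(f,X):
    c=R.from_rotvec(f["attitude"]).inv().apply(np.array(X)-f["eye"]); q=f["intrinsics"]@np.array([c[0],-c[1],-c[2]]); return q[:2]/q[2]
def save(f,n,box=None,s=1.5):
    im=f["pixels"][:,:,::-1]
    if box: im=im[box[1]:box[3],box[0]:box[2]]
    cv2.imwrite(f"pics/{n}.png",cv2.resize(im,None,fx=s,fy=s,interpolation=cv2.INTER_CUBIC))
def goto(pos,rot=None,sh=None):
    """numbers for a move to pos / rotation (Rotation) from current measured pose"""
    o=r.get_obs(); T=R.from_rotvec(o["orientation"])
    d=T.inv().apply(np.array(pos)-o["tcp_pos"])/0.25
    t=np.zeros(3) if rot is None else (T.inv()*rot).as_rotvec()/(np.pi/2)
    return np.round(np.r_[d,t],4)
def down(yaw): # tool z down; tool y axis along world angle yaw
    y=np.array([np.cos(yaw),np.sin(yaw),0]); z=np.array([0,0,-1.]); return R.from_matrix(np.c_[np.cross(y,z),y,z])
E
python3 - <<'E'
from h import *
np.set_printoptions(precision=4,suppress=True)
Z={"handle":.045,"tray":.002,"spout":.0195,"fin":.044,"mat":0,"drawer_unit":0,"jar_0":0,"bead_0":.012,"bead_bin":.01,"jar_bay":.01}
for n in ("top","scene"):
    f=r.grab_frame(n)
    for k,z in Z.items():
        for l in r.landmark_of(f,k)[:6]:
            if l["conf"]>.2: print(n,k,round(l["conf"],2),np.round(l["point"],1),onz(f,l["point"],z)[:2])
    if n=="top": save(f,"topcrop",(100,130,320,290),3.6)
E
```

```text
top handle 0.74 [271.8 189.3] [ 0.5968 -0.1925]
top tray 0.68 [179.7 236.6] [0.4655 0.053 ]
top spout 0.97 [206.5 236.8] [ 0.467  -0.0215]
top mat 0.58 [171.7 234.7] [0.47   0.0754]
top drawer_unit 0.85 [272.  177.5] [ 0.6345 -0.1955]
top drawer_unit 0.54 [205.  239.6] [ 0.459  -0.0159]
top drawer_unit 0.35 [161.3 241.4] [0.4512 0.1029]
top drawer_unit 0.27 [142.4 234.1] [0.4697 0.1552]
top jar_0 0.7 [174.6 184.3] [0.6086 0.0733]
top jar_0 0.57 [153.  165.6] [0.6593 0.1353]
top jar_0 0.53 [235. 259.] [ 0.4086 -0.0991]
top jar_0 0.45 [209.5 178.8] [ 0.6264 -0.0225]
top bead_0 0.74 [270.2 173.9] [ 0.6427 -0.1896]
top bead_0 0.52 [162.4 244.9] [0.4423 0.097 ]
top bead_0 0.52 [169.6 242.3] [0.4497 0.078 ]
top bead_0 0.45 [173.3 227. ] [0.491  0.0698]
top bead_0 0.43 [166.5 229.6] [0.4836 0.0878]
top bead_0 0.42 [163.8 235.1] [0.4686 0.0944]
top bead_bin 0.61 [351.2 273.8] [ 0.3775 -0.4129]
top bead_bin 0.33 [181.  141.7] [0.7265 0.0588]
scene handle 0.88 [272.8 190.2] [ 0.586  -0.1904]
scene tray 0.62 [236.  274.3] [0.4593 0.0466]
scene tray 0.29 [217.6 223.2] [ 0.6207 -0.0259]
scene spout 0.73 [256.  253.5] [ 0.4649 -0.0214]
scene fin 0.87 [200.3 281. ] [0.4711 0.1385]
scene mat 0.65 [225.1 275.9] [0.4739 0.0679]
scene drawer_unit 0.62 [256.3 189.9] [ 0.6542 -0.1924]
scene drawer_unit 0.21 [275.  188.1] [ 0.6248 -0.2379]
scene jar_0 0.77 [218.6 221.9] [ 0.6243 -0.0321]
scene jar_0 0.69 [291.4 255. ] [ 0.4162 -0.0949]
scene jar_0 0.64 [154.  247.1] [0.661  0.1435]
scene jar_0 0.58 [192.2 242.8] [0.61   0.0638]
scene bead_0 0.58 [215.7 263.7] [0.5094 0.0673]
scene bead_0 0.57 [217.6 275.1] [0.4796 0.0851]
scene bead_0 0.35 [217.6 269.5] [0.4926 0.0748]
scene bead_0 0.23 [226.1 280.8] [0.4538 0.0807]
scene bead_bin 0.56 [230.8 186.8] [ 0.7033 -0.1393]
```

View pics/topcrop.png

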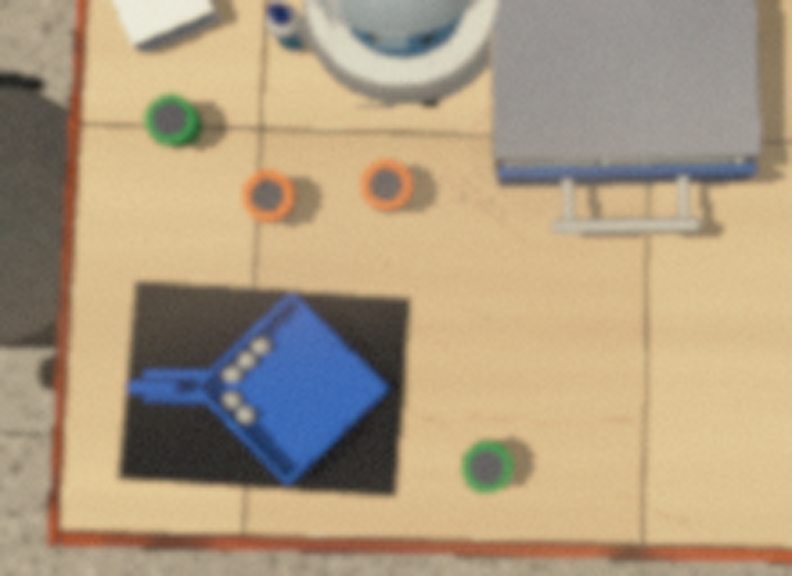

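Five beads are visible. The jars meant are the orange-ringed ones at crop (268,196) and (387,185). The ones at (172,121) and (487,466) have green rings, so I leave those alone. Next I work out the geometry and the path to the handle.

```bash
cat >> h.py <<'E'
def rows(wps):
    """wps: list of (pos, Rotation) -> rows relative to current pose"""
    o=r.get_obs(); print("now",np.round(o["tcp_pos"],4),"q",np.round(o["joints"],2),"t",round(o["clock"],2))
    for p,q in wps: print(goto(p,q).tolist())
E
python3 - <<'E'
from h import *
np.set_printoptions(precision=4,suppress=True)
f=r.grab_frame("top")
c=lambda u,v:(100+u/3.6,130+v/3.6)
for n,z,P in (("unit",.068,[(497,160),(757,157)]),("handle",.05,[(553,227),(700,228)]),("mat",.002,[(137,284),(409,298),(395,493),(121,477)]),("finrim",.06,[(130,387),(205,386)]),("traycorners",.036,[(293,293),(289,485)]),("spoutbase",.02,[(388,388)]),("jarlids",.036,[(269,196),(387,185)])):
    print(n,[onz(f,c(*p),z)[:2].round(4).tolist() for p in P])
D=lambda a:down(np.radians(a))
rows([((.17,-.52,.26),D(-60)),((.2,-.42,.26),D(-55)),((.25,-.37,.26),D(-45)),((.31,-.31,.26),D(-35)),((.37,-.26,.26),D(-25)),((.43,-.22,.26),D(-10))])
E
```

```text
unit [[0.6309, -0.1025], [0.638, -0.2905]]
handle [[0.5851, -0.1444], [0.5871, -0.2521]]
mat [[0.5381, 0.17], [0.5326, -0.0371], [0.3859, -0.0314], [0.3928, 0.1746]]
finrim [[0.4614, 0.1557], [0.4634, 0.1022]]
traycorners [[0.5327, 0.0458], [0.3929, 0.0431]]
spoutbase [[0.4645, -0.0251]]
jarlids [[0.6041, 0.0665], [0.6146, -0.0207]]
now [ 0.1832 -0.6497  0.2313] q [ 1.19  0.48  0.02  1.56 -0.01  1.11 -0.08] t 1.25
[0.09, -0.5136, -0.1148, 0.0, 0.0, -0.1584]
[0.314, -0.866, -0.1148, 0.0, 0.0, -0.2139]
[0.5608, -1.0043, -0.1148, 0.0, 0.0, -0.3251]
[0.8569, -1.1701, -0.1148, 0.0, 0.0, -0.4362]
[1.1422, -1.2975, -0.1148, 0.0, 0.0, -0.5473]
[1.4166, -1.3864, -0.1148, 0.0, 0.0, -0.7139]
```

Request:
{"name": "apply_moves", "arguments": {
  "rows": [
    [0.04, -0.25, -0.1, 0, 0, -0.08],
    [0.09, -0.5, -0.115, 0, 0, -0.158],
    [0.2, -0.69, -0.115, 0, 0, -0.19],
    [0.314, -0.866, -0.115, 0, 0, -0.214],
    [0.45, -0.94, -0.115, 0, 0, -0.27]
  ],
  "claw": 0.3
}}

```text
clock: 1.88
tcp_pos: [0.2272, -0.3908, 0.2604]
orientation: [2.95, 1.078, -0.001]
contact_force: [1.0, -0.6, 0.2]
grip_width: 0.0261
gripper_force: 0.0
```

```bash
python3 - <<'E'
from h import *
D=lambda a:down(np.radians(a))
rows([((.25,-.37,.24),D(-42)),((.31,-.31,.24),D(-33)),((.36,-.26,.22),D(-24)),((.42,-.22,.2),D(-15)),((.47,-.2,.18),D(-6)),((.53,-.195,.15),D(1.5)),((.588,-.195,.13),D(1.5))])
E
```

```text
now [ 0.2272 -0.3908  0.2604] q [ 1.06  0.08 -0.16  2.02  0.02  1.04  0.02] t 1.88
[0.1232, -0.0049, 0.0815, 0.0001, 0.0004, -0.0872]
[0.4614, -0.0336, 0.0813, 0.0001, 0.0004, -0.1872]
[0.7433, -0.0575, 0.1611, 0.0001, 0.0004, -0.2872]
[1.03, -0.0251, 0.2409, 0.0, 0.0004, -0.3872]
[1.2345, 0.0427, 0.3208, -0.0, 0.0004, -0.4872]
[1.4309, 0.1821, 0.4408, -0.0, 0.0004, -0.5706]
[1.6083, 0.3317, 0.5207, -0.0, 0.0004, -0.5706]
```

Request:
{"name": "apply_moves", "arguments": {
  "rows": [
    [0.2, -0.01, 0.08, 0, 0, -0.1],
    [0.45, -0.03, 0.08, 0, 0, -0.2],
    [0.7, -0.05, 0.12, 0, 0, -0.3],
    [0.95, -0.04, 0.16, 0, 0, -0.4],
    [0.98, -0.04, 0.16, 0, 0, -0.5]
  ]
}}

```text
clock: 2.5
tcp_pos: [0.4119, -0.2239, 0.22]
orientation: [-2.302, -2.137, -0.003]
contact_force: [-0.6, -0.3, 0.2]
grip_width: 0.0256
gripper_force: 0.0
```

```bash
python3 - <<'E'
from h import *
D=lambda a:down(np.radians(a))
rows([((.588,-.196,.14),D(1.5)),((.588,-.196,.026),D(1.5))])
f=r.grab_frame("wrist"); save(f,"w1"); print(np.round(f["eye"],3),proj(f,(.588,-.196,.05)))
for l in r.landmark_of(f,"handle")[:2]: print(l, onz(f,l["point"],.045))
E
```

```text
now [ 0.4119 -0.2239  0.22  ] q [ 0.77  0.18 -0.45  2.02  0.09  0.96  0.2 ] t 2.5
[0.1631, 0.6936, 0.3211, 0.0009, -0.0009, -0.0639]
[0.1624, 0.693, 0.7771, 0.0009, -0.0009, -0.0639]
[ 0.417 -0.158  0.363] [444.69696601 127.95978485]
{'point': [444.2, 134.2], 'conf': 0.86} [ 0.59067398 -0.20255095  0.045     ]
```

Request:
{"name": "apply_moves", "arguments": {
  "rows": [
    [0.05, 0.23, 0.08, 0, 0, -0.03],
    [0.1, 0.46, 0.16, 0, 0, -0.064],
    [0.163, 0.7, 0.3, 0, 0, -0.064],
    [0.163, 0.7, 0.4, 0, 0, -0.064],
    [0.163, 0.7, 0.4, 0, 0, -0.064]
  ]
}}

```text
clock: 3.22
tcp_pos: [0.5847, -0.2028, 0.1176]
orientation: [-2.207, -2.23, 0.005]
contact_force: [-1.5, -0.0, -0.5]
grip_width: 0.0252
gripper_force: 0.0
```

```bash
python3 - <<'E'
from h import *
D=lambda a:down(np.radians(a))
f=r.grab_frame("wrist"); save(f,"w2"); 
for l in r.landmark_of(f,"handle")[:2]: print(l, onz(f,l["point"],.045))
rows([((.59,-.196,.026),D(1.5))])
E
```

```text
{'point': [268.5, 195.0], 'conf': 0.85} [ 0.58949442 -0.19973201  0.045     ]
now [ 0.5858 -0.2036  0.1207] q [ 0.55  0.55 -0.43  1.76  0.28  0.9   0.01] t 3.33
[0.0307, 0.0173, 0.3787, -0.0004, 0.0006, -0.0099]
```

View pics/w2.png

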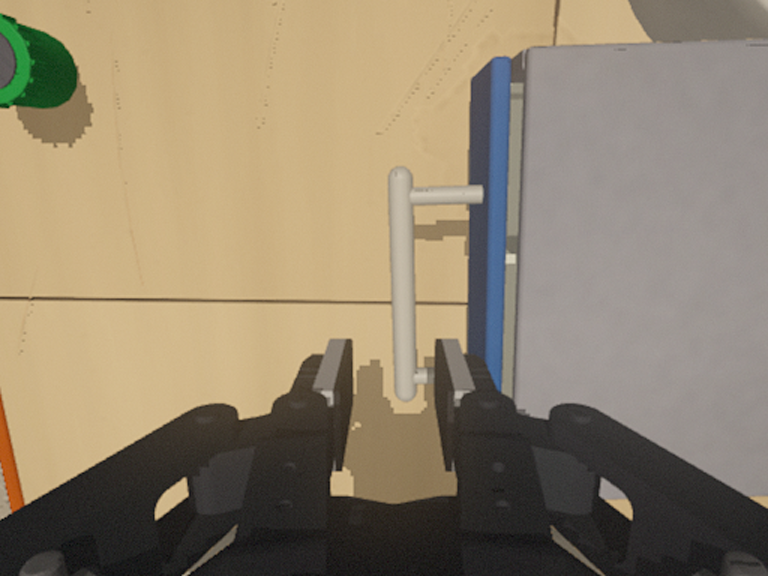

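The bar runs vertically near px (400,280) and lies between the open fingers, so I descend onto it and grip.

Request:
{"name": "apply_moves", "arguments": {
  "rows": [
    [0.02, 0.017, 0.15, 0, 0, -0.01],
    [0.02, 0.017, 0.3, 0, 0, -0.01],
    [0.02, 0.017, 0.38, 0, 0, -0.01],
    [0.02, 0.017, 0.38, 0, 0, -0.01]
  ]
}}

```text
clock: 3.82
tcp_pos: [0.5901, -0.1979, 0.0251]
orientation: [-2.189, -2.252, 0.002]
contact_force: [0.8, -0.7, 0.7]
grip_width: 0.0255
gripper_force: 0.0
```

Request:
{"name": "apply_moves", "arguments": {
  "rows": [
    [0, 0, 0, 0, 0, 0],
    [0, 0, 0, 0, 0, 0],
    [0, 0, 0, 0, 0, 0]
  ],
  "claw": 0,
  "newtons": 40
}}

```text
clock: 4.2
tcp_pos: [0.5919, -0.1978, 0.0267]
orientation: [2.187, 2.252, 0.001]
contact_force: [-1.2, -1.2, 6.8]
grip_width: 0.0091
gripper_force: 39.6
```

```bash
python3 - <<'E'
from h import *
D=lambda a:down(np.radians(a))
o=r.get_obs();p=o["tcp_pos"]
rows([(p+np.array([-.162,-.0042,0]),None)])
E
```

```text
now [ 0.5919 -0.1978  0.0267] q [ 0.51  0.67 -0.39  1.8   0.36  0.74 -0.05] t 4.2
[0.0023, -0.6482, -0.0015, 0.0, 0.0, 0.0]
```

Request:
{"name": "apply_moves", "arguments": {
  "rows": [
    [0, -0.13, 0, 0, 0, 0],
    [0, -0.27, 0, 0, 0, 0],
    [0.001, -0.42, 0, 0, 0, 0],
    [0.002, -0.56, 0, 0, 0, 0],
    [0.002, -0.65, 0, 0, 0, 0]
  ]
}}

```text
clock: 4.82
tcp_pos: [0.4323, -0.2042, 0.027]
orientation: [2.182, 2.245, 0.008]
contact_force: [48.8, -7.0, -47.6]
grip_width: 0.0092
gripper_force: 38.1
```

Request:
{"name": "apply_moves", "arguments": {
  "rows": [
    [0, -0.015, 0, 0, 0, 0],
    [0, -0.015, 0, 0, 0, 0],
    [0, -0.015, 0, 0, 0, 0]
  ]
}}

```text
clock: 5.2
tcp_pos: [0.4329, -0.2038, 0.0277]
orientation: [2.179, 2.244, 0.013]
contact_force: [12.8, -5.6, -2.5]
grip_width: 0.0094
gripper_force: 41.8
```

```bash
python3 - <<'E'
from h import *
f=r.grab_frame("top"); save(f,"t2",(130,110,370,290),3.2)
for k,z in (("handle",.045),("bead_bin",.01),("jar_bay",.01),("drawer_unit",0)):
    for l in r.landmark_of(f,k)[:2]: print(k,round(l["conf"],2),onz(f,l["point"],z)[:2].round(4))
E
```

```text
handle 0.68 [ 0.4734 -0.0232]
bead_bin 0.66 [ 0.5593 -0.1484]
bead_bin 0.61 [0.448  0.0788]
jar_bay 0.61 [ 0.5582 -0.2263]
drawer_unit 0.77 [ 0.6438 -0.1964]
```

View pics/t2.png

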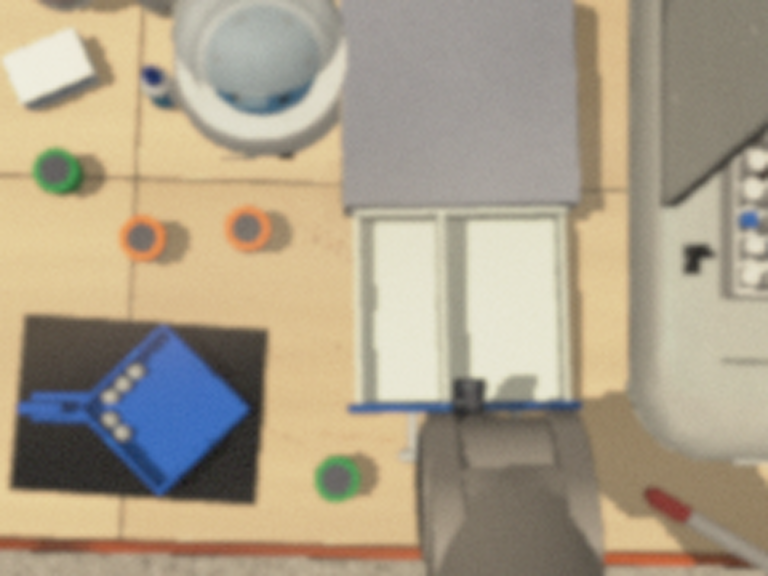

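The drawer is fully open: bin floor at crop px x 372–437, bay at 452–560. I release the handle and go to the fin.

Request:
{"name": "apply_moves", "arguments": {
  "rows": [
    [0, 0.015, 0, 0, 0, 0],
    [0, 0.015, 0, 0, 0, 0],
    [0, 0.015, -0.15, 0, 0, 0],
    [0, 0.015, -0.4, 0, 0, 0],
    [0, 0.015, -0.6, 0, 0, 0]
  ],
  "claw": 0.3
}}

```text
clock: 6.08
tcp_pos: [0.4279, -0.2011, 0.1768]
orientation: [-2.187, -2.254, 0.0]
contact_force: [0.2, -0.8, -0.2]
grip_width: 0.0257
gripper_force: 0.0
```

```bash
python3 - <<'E'
from h import *
f=r.grab_frame("top"); c=lambda u,v:(130+u/3.2,110+v/3.2)
print("floor",[onz(f,c(*p),.01)[:2].round(4) for p in((374,222),(438,222),(372,400),(438,400),(452,222))])
print("lids", [onz(f,c(*p),.036)[:2].round(4) for p in((142,238),(247,228))])
for l in r.landmark_of(f,"handle")[:2]: print(l['conf'],onz(f,l["point"],.045))
D=lambda a:down(np.radians(a))
rows([((.463,.02,.17),D(1)),((.463,.140,.13),D(1))])
E
```

```text
floor [array([ 0.6262, -0.1259]), array([ 0.6276, -0.1808]), array([ 0.4743, -0.128 ]), array([ 0.4757, -0.1839]), array([ 0.6279, -0.1929])]
lids [array([0.6043, 0.0674]), array([ 0.615 , -0.0198])]
0.56 [ 0.43870319 -0.19969421  0.045     ]
0.41 [0.46869863 0.08256592 0.045     ]
now [ 0.4311 -0.2022  0.18  ] q [ 0.77  0.25 -0.53  2.05  0.17  0.87  0.18] t 6.17
[0.8849, 0.1536, 0.0373, 0.0048, 0.0027, 0.0077]
[1.3653, 0.1666, 0.1953, 0.0048, 0.0027, 0.0077]
```

Request:
{"name": "apply_moves", "arguments": {
  "rows": [
    [0.24, 0.04, 0, 0, 0, 0],
    [0.48, 0.1, 0, 0, 0, 0],
    [0.72, 0.13, 0.03, 0, 0, 0],
    [0.96, 0.155, 0.04, 0.005, 0.003, 0.008],
    [1.0, 0.155, 0.04, 0.005, 0.003, 0.008]
  ],
  "claw": 0.6
}}

```text
clock: 6.8
tcp_pos: [0.4587, 0.0541, 0.1644]
orientation: [-2.187, -2.24, 0.003]
contact_force: [-0.4, -0.3, -0.3]
grip_width: 0.0511
gripper_force: 0.0
```

Request:
{"name": "apply_moves", "arguments": {
  "rows": [
    [0.18, 0.01, 0, 0, 0, 0],
    [0.36, 0.01, 0.05, 0, 0, 0],
    [0.36, 0.01, 0.1, 0, 0, 0],
    [0.36, 0.01, 0.1, 0, 0, 0]
  ]
}}

```text
clock: 7.3
tcp_pos: [0.4592, 0.138, 0.1389]
orientation: [-2.196, -2.233, 0.01]
contact_force: [-0.4, -0.9, -0.4]
grip_width: 0.0511
gripper_force: 0.0
```

```bash
python3 - <<'E'
from h import *
f=r.grab_frame("wrist"); save(f,"w3")
for k,z in (("fin",.044),("tray",.002),("spout",.0195)):
  for l in r.landmark_of(f,k)[:2]: print(k,l['conf'],np.round(l["point"]),onz(f,l["point"],z).round(4))
D=lambda a:down(np.radians(a))
rows([((.463,.140,.025),D(1))])
E
```

```text
fin 0.57 [266. 188.] [0.4622 0.1399 0.044 ]
tray 0.95 [268. 273.] [0.4655 0.0454 0.002 ]
spout 0.91 [268. 350.] [ 0.4672 -0.0269  0.0195]
now [0.4608 0.1383 0.1406] q [ 0.16  0.36 -0.68  2.05  0.29  0.83 -0.68] t 7.5
[0.0048, 0.0125, 0.4625, -0.0049, -0.0026, -0.0016]
```

View pics/w3.png

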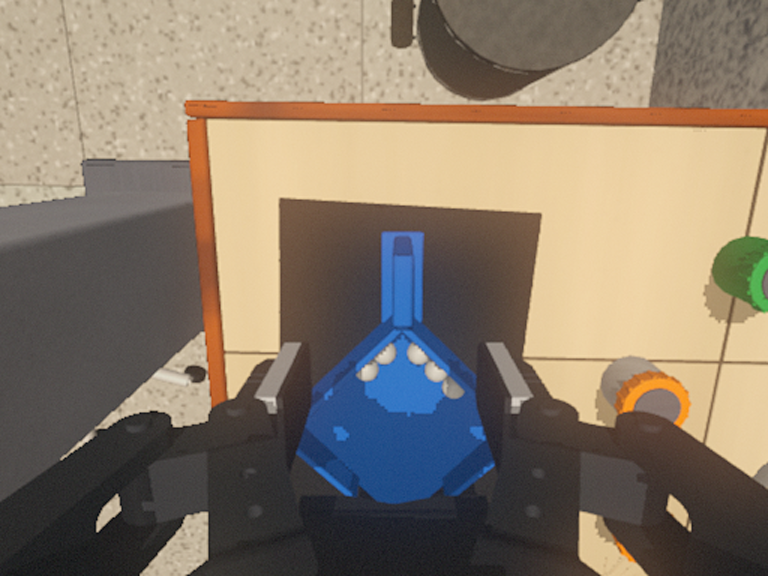

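The fin is centred at px (403,285), in line with the grasp. There are five beads by the fin corner. I descend and grip.

Request:
{"name": "apply_moves", "arguments": {
  "rows": [
    [0.005, 0.01, 0.15, -0.005, -0.003, -0.008],
    [0.005, 0.01, 0.3, -0.005, -0.003, -0.008],
    [0.005, 0.01, 0.42, -0.005, -0.003, -0.008],
    [0.005, 0.01, 0.46, -0.005, -0.003, -0.008],
    [0.005, 0.01, 0.46, -0.005, -0.003, -0.008]
  ]
}}

```text
clock: 8.12
tcp_pos: [0.4622, 0.1412, 0.0256]
orientation: [2.189, 2.254, -0.0]
contact_force: [-0.8, -0.4, 0.8]
grip_width: 0.0513
gripper_force: 0.0
```

Request:
{"name": "apply_moves", "arguments": {
  "rows": [
    [0, 0, 0, 0, 0, 0],
    [0, 0, 0, 0, 0, 0],
    [0, 0, 0, 0, 0, 0],
    [0, 0, 0, 0, 0, 0]
  ],
  "claw": 0,
  "newtons": 60
}}

```text
clock: 8.62
tcp_pos: [0.4628, 0.1416, 0.0265]
orientation: [2.188, 2.253, 0.002]
contact_force: [-1.1, -1.8, 5.4]
grip_width: 0.0092
gripper_force: 59.0
```

Request:
{"name": "apply_moves", "arguments": {
  "rows": [
    [0, 0, -0.02, 0, 0, 0],
    [0, 0, -0.05, 0, 0, 0],
    [0, 0, -0.1, 0, 0, 0],
    [0, 0, -0.16, 0, 0, 0],
    [0, 0, -0.22, 0, 0, 0]
  ]
}}

```text
clock: 9.25
tcp_pos: [0.4622, 0.1415, 0.0817]
orientation: [2.188, 2.254, 0.001]
contact_force: [-0.3, 0.0, -1.4]
grip_width: 0.0089
gripper_force: 58.4
```

```bash
python3 - <<'E'
from h import *
f=r.grab_frame("scene"); save(f,"s3",(130,170,330,320),3.6)
for l in r.landmark_of(f,"spout")[:2]: print(l['conf'],np.round(l["point"]))
D=lambda a:down(np.radians(a))
rows([((.463,.10,.14),D(1.7)),((.552,.035,.14),D(1.7))])
E
```

```text
0.78 [254. 235.]
now [0.4633 0.142  0.0824] q [ 0.09  0.45 -0.63  2.1   0.4   0.71 -0.77] t 9.35
[-0.1675, -0.0053, -0.2305, 0.0022, -0.0005, -0.0001]
[-0.4379, 0.3428, -0.2295, 0.0022, -0.0005, -0.0001]
```

View pics/s3.png

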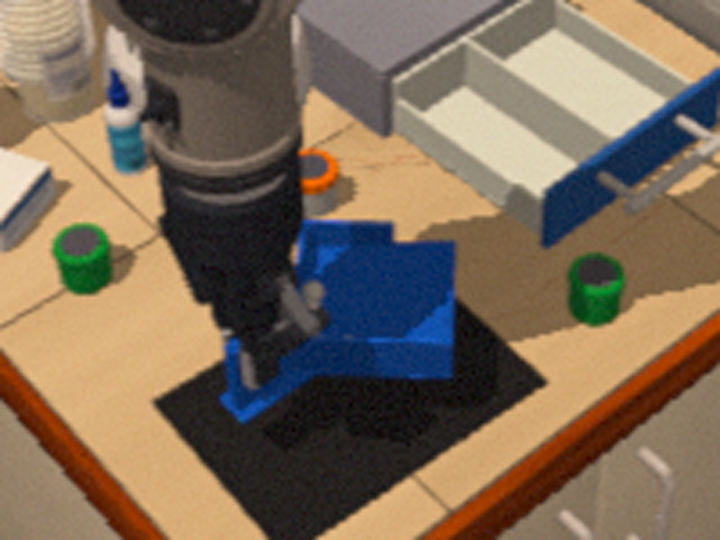

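The tray is held level, with one bead in sight by the fin; the gripper hides the others. I plan a calm carry and the tip poses.

```bash
cat >> h.py <<'E'
s_tool=np.array([-.1676,0,.007])
def tip(S,th,yaw=1.7):
    T=R.from_rotvec(np.radians(th)*np.array([np.cos(np.radians(yaw)),np.sin(np.radians(yaw)),0]))*down(np.radians(yaw))
    return (np.array(S)-T.apply(s_tool),T)
E
python3 - <<'E'
from h import *
rows([tip((.55,-.150,.093),0),tip((.55,-.150,.06),6),tip((.55,-.15,.058),12),tip((.55,-.15,.058),20),tip((.55,-.15,.058),28)])
E
```

```text
now [0.4633 0.142  0.0824] q [ 0.09  0.45 -0.63  2.1   0.4   0.71 -0.77] t 9.35
[-0.5071, 0.3124, -0.0697, 0.0022, -0.0005, -0.0001]
[-0.5137, 0.3122, -0.0076, 0.0022, 0.0662, -0.0]
[-0.5276, 0.3124, -0.0684, 0.0022, 0.1328, 0.0001]
[-0.557, 0.3127, -0.1573, 0.0022, 0.2217, 0.0002]
[-0.5986, 0.313, -0.2412, 0.0021, 0.3106, 0.0004]
```

Request:
{"name": "apply_moves", "arguments": {
  "rows": [
    [-0.006, 0.003, -0.001, 0, 0, 0],
    [-0.022, 0.013, -0.003, 0, 0, 0],
    [-0.048, 0.03, -0.007, 0, 0, 0],
    [-0.084, 0.051, -0.012, 0, 0, 0],
    [-0.127, 0.078, -0.018, 0, 0, 0]
  ]
}}

```text
clock: 9.98
tcp_pos: [0.4829, 0.1095, 0.0849]
orientation: [-2.188, -2.254, 0.0]
contact_force: [0.9, -0.4, -1.3]
grip_width: 0.0092
gripper_force: 58.4
```

Request:
{"name": "apply_moves", "arguments": {
  "rows": [
    [-0.048, 0.03, -0.007, 0, 0, 0],
    [-0.1, 0.062, -0.014, 0, 0, 0],
    [-0.153, 0.094, -0.021, 0, 0, 0],
    [-0.205, 0.126, -0.028, 0, 0, 0],
    [-0.254, 0.156, -0.035, 0, 0, 0]
  ]
}}

```text
clock: 10.6
tcp_pos: [0.5239, 0.0471, 0.0938]
orientation: [2.188, 2.254, 0.0]
contact_force: [0.3, -0.0, -1.4]
grip_width: 0.0092
gripper_force: 58.4
```

Request:
{"name": "apply_moves", "arguments": {
  "rows": [
    [-0.043, 0.027, -0.006, 0, 0, 0],
    [-0.079, 0.048, -0.011, 0, 0, 0],
    [-0.105, 0.065, -0.014, 0, 0, 0],
    [-0.121, 0.075, -0.017, 0, 0, 0],
    [-0.126, 0.078, -0.018, 0, 0, 0]
  ]
}}

```text
clock: 11.22
tcp_pos: [0.5438, 0.0171, 0.0982]
orientation: [-2.188, -2.254, -0.0]
contact_force: [0.2, 0.8, -1.7]
grip_width: 0.0096
gripper_force: 58.4
```

```bash
python3 - <<'E'
from h import *
f=r.grab_frame("top"); save(f,"t4",(130,110,370,290),3.2)
for l in r.landmark_of(f,"spout")[:2]: print(l['conf'],onz(f,l["point"],.093))
for l in r.landmark_of(f,"bead_bin")[:1]: print(l['conf'],onz(f,l["point"],.01))
rows([tip((.55,-.150,.06),3),tip((.55,-.15,.058),6),tip((.55,-.15,.058),10)])
E
```

```text
0.74 [ 0.54892672 -0.14446446  0.093     ]
0.87 [ 0.55799551 -0.15199521  0.01      ]
now [0.5436 0.0174 0.0982] q [ 0.33  0.5  -0.6   1.95  0.39  0.8  -0.46] t 11.38
[-0.0022, 0.0056, 0.0897, -0.0001, 0.0333, 0.0003]
[-0.0064, 0.0056, 0.0629, -0.0001, 0.0666, 0.0003]
[-0.0148, 0.0056, 0.0168, -0.0001, 0.111, 0.0003]
```

View pics/t4.png

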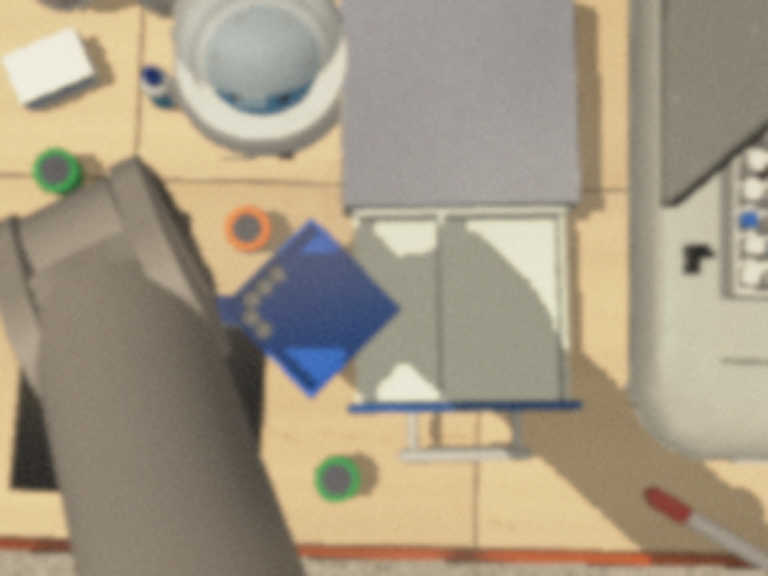

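Five beads are still by the fin (px ~(262,298)), and the spout at px (400,308) is over the bin. I descend, then tip slowly.

Request:
{"name": "apply_moves", "arguments": {
  "rows": [
    [-0.002, 0.001, 0.01, 0, 0.003, 0],
    [-0.006, 0.002, 0.03, 0, 0.01, 0],
    [-0.011, 0.004, 0.06, 0, 0.02, 0],
    [-0.016, 0.006, 0.083, 0, 0.03, 0],
    [-0.018, 0.006, 0.09, 0, 0.033, 0]
  ]
}}

```text
clock: 12.0
tcp_pos: [0.5451, 0.012, 0.0749]
orientation: [-2.162, -2.225, -0.055]
contact_force: [-0.7, 0.1, -1.2]
grip_width: 0.009
gripper_force: 58.4
```

```bash
python3 - <<'E'
from h import *
rows([tip((.55,-.154,.058),t) for t in (6,8,10,12,14,16,18)])
E
```

```text
now [0.5451 0.012  0.0749] q [ 0.37  0.55 -0.61  1.96  0.37  0.75 -0.41] t 12.0
[0.0011, -0.0, -0.0302, -0.0007, 0.0333, -0.0007]
[-0.0015, -0.0001, -0.0535, -0.0007, 0.0555, -0.0007]
[-0.0049, -0.0001, -0.0767, -0.0007, 0.0778, -0.0007]
[-0.0091, -0.0001, -0.0997, -0.0006, 0.1, -0.0007]
[-0.0141, -0.0001, -0.1226, -0.0006, 0.1222, -0.0007]
[-0.02, -0.0002, -0.1453, -0.0006, 0.1444, -0.0008]
[-0.0266, -0.0002, -0.1677, -0.0006, 0.1667, -0.0008]
```

Request:
{"name": "apply_moves", "arguments": {
  "rows": [
    [0, 0, -0.008, 0, 0.008, 0],
    [0, 0, -0.02, 0, 0.02, 0],
    [0, 0, -0.032, 0, 0.034, 0],
    [0, 0, -0.044, 0, 0.046, 0],
    [-0.001, 0, -0.053, 0, 0.055, 0]
  ]
}}

```text
clock: 12.62
tcp_pos: [0.5455, 0.0114, 0.0892]
orientation: [-2.117, -2.18, -0.148]
contact_force: [-0.0, 1.0, -1.4]
grip_width: 0.0095
gripper_force: 58.4
```

Request:
{"name": "apply_moves", "arguments": {
  "rows": [
    [-0.0007, 0, -0.005, 0, 0.0045, 0],
    [-0.0014, 0, -0.01, 0, 0.009, 0],
    [-0.002, 0, -0.014, 0, 0.0135, 0],
    [-0.0027, 0, -0.019, 0, 0.018, 0],
    [-0.0034, 0, -0.023, 0, 0.022, 0]
  ]
}}

```text
clock: 13.25
tcp_pos: [0.5455, 0.0101, 0.0946]
orientation: [-2.098, -2.161, -0.182]
contact_force: [-0.7, 0.5, -1.7]
grip_width: 0.0093
gripper_force: 58.4
```

Request:
{"name": "apply_moves", "arguments": {
  "rows": [
    [-0.001, 0, -0.005, 0, 0.0045, 0],
    [-0.002, 0, -0.01, 0, 0.009, 0],
    [-0.003, 0, -0.014, 0, 0.0135, 0],
    [-0.0035, 0, -0.019, 0, 0.018, 0],
    [-0.0042, 0, -0.023, 0, 0.022, 0]
  ]
}}

```text
clock: 13.88
tcp_pos: [0.5456, 0.008, 0.1001]
orientation: [-2.079, -2.142, -0.217]
contact_force: [-0.4, 0.3, -1.1]
grip_width: 0.0094
gripper_force: 58.4
```

```bash
python3 - <<'E'
from h import *
f=r.grab_frame("top"); g=r.grab_frame("scene")
a=cv2.resize(f["pixels"][160:270,190:320],(650,550),interpolation=cv2.INTER_CUBIC)
save(f,"t5",(190,170,300,250),7)
for l in r.search_frame(f,"bead_0")[:7]: print(round(l['conf'],2),np.round(l["rect"]))
rows([tip((.55,-.154,.058),t) for t in (12,14,16,18,20,22)])
E
```

```text
0.73 [239. 187.  17.  28.]
now [0.5456 0.008  0.1   ] q [ 0.56  0.56 -0.73  1.93  0.22  0.77 -0.21] t 14.03
[0.0015, -0.0015, 0.0016, 0.0, 0.0013, -0.0001]
[0.0001, -0.0015, -0.0218, 0.0001, 0.0235, -0.0001]
[-0.0021, -0.0015, -0.0451, 0.0001, 0.0457, -0.0001]
[-0.0052, -0.0015, -0.0683, 0.0001, 0.0679, -0.0001]
[-0.0091, -0.0015, -0.0914, 0.0001, 0.0902, -0.0001]
[-0.0137, -0.0015, -0.1144, 0.0001, 0.1124, -0.0001]
```

View pics/t5.png

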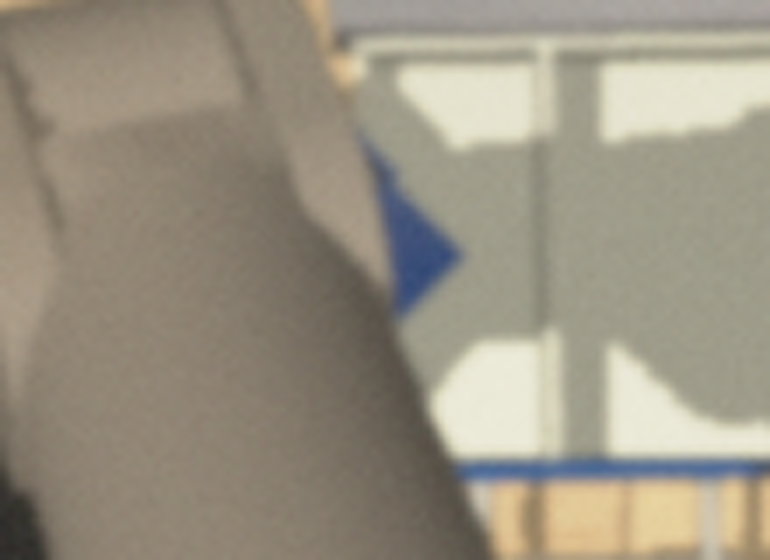

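No beads show in the bin yet. The tip at px (462,255) is about 30 mm short of the divider. I keep tipping slowly.

Request:
{"name": "apply_moves", "arguments": {
  "rows": [
    [-0.0003, 0, -0.005, 0, 0.0045, 0],
    [-0.0006, 0, -0.01, 0, 0.009, 0],
    [-0.0009, 0, -0.014, 0, 0.0135, 0],
    [-0.0012, 0, -0.019, 0, 0.018, 0],
    [-0.0015, 0, -0.023, 0, 0.022, 0]
  ]
}}

```text
clock: 14.65
tcp_pos: [0.5457, 0.0064, 0.1056]
orientation: [-2.06, -2.122, -0.251]
contact_force: [0.1, -0.9, -0.6]
grip_width: 0.0092
gripper_force: 58.5
```

Request:
{"name": "apply_moves", "arguments": {
  "rows": [
    [-0.0004, 0, -0.005, 0, 0.0045, 0],
    [-0.0009, 0, -0.01, 0, 0.009, 0],
    [-0.0014, 0, -0.014, 0, 0.0135, 0],
    [-0.0018, 0, -0.019, 0, 0.018, 0],
    [-0.0023, 0, -0.023, 0, 0.022, 0]
  ]
}}

```text
clock: 15.28
tcp_pos: [0.5457, 0.0045, 0.111]
orientation: [-2.041, -2.102, -0.284]
contact_force: [-0.3, 0.2, -0.0]
grip_width: 0.009
gripper_force: 58.5
```

```bash
python3 - <<'E'
from h import *
f=r.grab_frame("top"); g=r.grab_frame("scene")
a=cv2.resize(f["pixels"][160:260,190:320],(520,400),interpolation=cv2.INTER_CUBIC)
b=g["pixels"][130:280,170:320]; b=cv2.resize(b,(400,400),interpolation=cv2.INTER_CUBIC)
cv2.imwrite("pics/c6.png",cv2.resize(np.hstack([a,b]),(800,348))[:,:,::-1])
rows([tip((.55,-.154,.058),t) for t in (16,18,20,22,26)])
E
```

```text
now [0.5457 0.0044 0.111 ] q [ 0.64  0.57 -0.78  1.92  0.15  0.8  -0.13] t 15.38
[0.0029, -0.0018, 0.0011, 0.0001, 0.0017, -0.0002]
[0.0014, -0.0017, -0.0222, 0.0001, 0.0239, -0.0002]
[-0.0008, -0.0017, -0.0456, 0.0001, 0.0461, -0.0002]
[-0.0039, -0.0017, -0.0688, 0.0001, 0.0683, -0.0002]
[-0.0125, -0.0017, -0.1148, 0.0001, 0.1128, -0.0002]
```

View pics/c6.png

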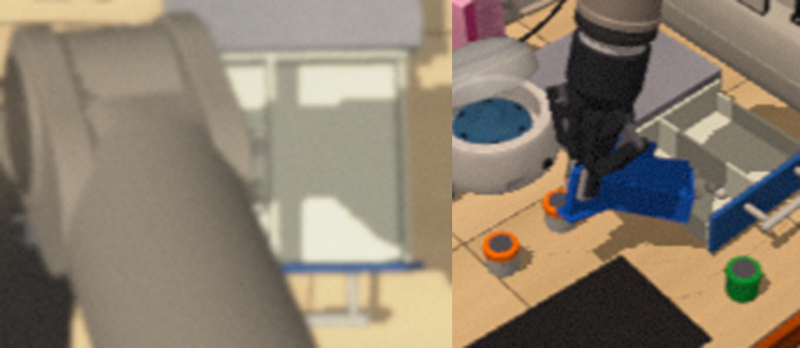

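At least one bead lies in the bin (right half, ~(712,187)), and the wrist load has dropped. I tip further so the rest follow.

Request:
{"name": "apply_moves", "arguments": {
  "rows": [
    [0, 0, -0.006, 0, 0.006, 0],
    [0.0005, 0, -0.012, 0, 0.012, 0],
    [0.0008, 0, -0.018, 0, 0.018, 0],
    [0.0011, 0, -0.022, 0, 0.024, 0],
    [0, 0, -0.034, 0, 0.034, 0]
  ]
}}

```text
clock: 16.0
tcp_pos: [0.5456, 0.0024, 0.1193]
orientation: [-2.009, -2.071, -0.335]
contact_force: [0.3, -0.9, 0.4]
grip_width: 0.0093
gripper_force: 58.5
```

Request:
{"name": "apply_moves", "arguments": {
  "rows": [
    [-0.001, 0, -0.01, 0, 0.01, 0],
    [-0.002, 0, -0.02, 0, 0.02, 0],
    [-0.003, 0, -0.033, 0, 0.033, 0],
    [-0.006, 0, -0.045, 0, 0.045, 0],
    [-0.008, 0, -0.057, 0, 0.057, 0]
  ]
}}

```text
clock: 16.62
tcp_pos: [0.5459, -0.0045, 0.1321]
orientation: [-1.957, -2.016, -0.418]
contact_force: [0.1, -0.3, -1.6]
grip_width: 0.0092
gripper_force: 58.5
```

Request:
{"name": "apply_moves", "arguments": {
  "rows": [
    [-0.002, 0, -0.012, 0, 0.012, 0],
    [-0.004, 0, -0.023, 0, 0.023, 0],
    [-0.006, 0, -0.035, 0, 0.035, 0],
    [-0.006, 0, -0.035, 0, 0.035, 0],
    [-0.006, 0, -0.035, 0, 0.035, 0]
  ]
}}

```text
clock: 17.25
tcp_pos: [0.546, -0.009, 0.1394]
orientation: [-1.925, -1.983, -0.465]
contact_force: [-0.5, 0.3, -0.9]
grip_width: 0.0089
gripper_force: 58.5
```

```bash
python3 - <<'E'
from h import *
f=r.grab_frame("top"); g=r.grab_frame("scene"); w=r.grab_frame("wrist")
print([ (round(l['conf'],2),np.round(l["rect"]).tolist()) for l in r.search_frame(g,"bead_0")[:6]])
print([ (round(l['conf'],2),np.round(l["rect"]).tolist()) for l in r.search_frame(w,"bead_0")[:6]])
b=cv2.resize(g["pixels"][150:250,200:320],(480,400),interpolation=cv2.INTER_CUBIC)
a=cv2.resize(w["pixels"],(533,400))
cv2.imwrite("pics/c7.png",cv2.resize(np.hstack([a,b]),(800,316))[:,:,::-1])
rows([tip((.55,-.154,.058),t) for t in (26,28,30)])
E
```

```text
[]
[(0.59, [454.0, 153.0, 57.0, 42.0])]
now [ 0.546  -0.0089  0.1394] q [ 0.83  0.63 -0.89  1.87  0.01  0.88  0.07] t 17.5
[0.0056, -0.0013, 0.0103, -0.0001, -0.013, 0.0003]
[0.0047, -0.0013, -0.0131, -0.0001, 0.0092, 0.0003]
[0.0029, -0.0013, -0.0365, -0.0001, 0.0314, 0.0003]
```

View pics/c7.png

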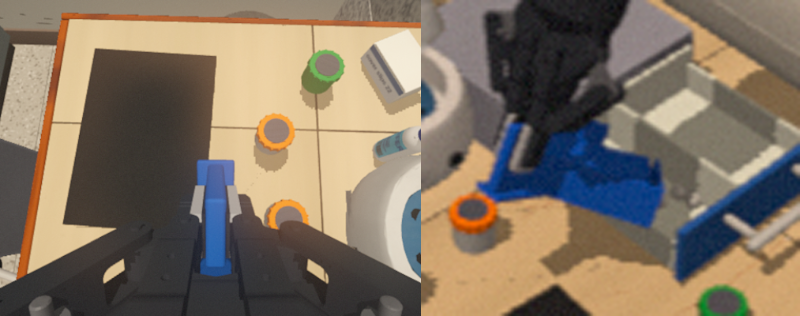

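Request:
{"name": "apply_moves", "arguments": {
  "rows": [
    [-0.002, 0, -0.022, 0, 0.017, 0],
    [-0.003, 0, -0.044, 0, 0.036, 0],
    [-0.003, 0, -0.044, 0, 0.036, 0],
    [-0.003, 0, -0.044, 0, 0.036, 0],
    [-0.003, 0, -0.044, 0, 0.036, 0]
  ]
}}

```text
clock: 18.12
tcp_pos: [0.5461, -0.0145, 0.1488]
orientation: [-1.89, -1.948, -0.514]
contact_force: [0.2, 0.0, -1.0]
grip_width: 0.0095
gripper_force: 58.5
```

```bash
python3 - <<'E'
from h import *
rows([tip((.55,-.150,.093),t) for t in (30,20,10,0)])
E
```

```text
now [ 0.5461 -0.0145  0.1488] q [ 0.88  0.65 -0.92  1.85 -0.03  0.91  0.11] t 18.12
[0.09, -0.0005, -0.1049, -0.0002, -0.0047, 0.0003]
[0.0838, -0.0005, 0.0119, -0.0002, -0.1158, 0.0003]
[0.0575, -0.0005, 0.1258, -0.0001, -0.2269, 0.0003]
[0.0117, -0.0005, 0.2334, -0.0001, -0.338, 0.0003]
```

Request:
{"name": "apply_moves", "arguments": {
  "rows": [
    [0.045, 0, -0.05, 0, 0, 0],
    [0.09, 0, -0.1, 0, -0.005, 0],
    [0.087, 0, -0.06, 0, -0.05, 0],
    [0.085, 0, -0.01, 0, -0.09, 0],
    [0.08, 0, 0.04, 0, -0.14, 0]
  ]
}}

```text
clock: 18.75
tcp_pos: [0.5461, 0.0079, 0.1516]
orientation: [-2.023, -2.085, -0.317]
contact_force: [-0.8, -0.1, -1.9]
grip_width: 0.0092
gripper_force: 58.5
```

```bash
python3 - <<'E'
from h import *
rows([tip((.55,-.150,.093),t) for t in (15,8,0)])
E
```

```text
now [0.5461 0.0079 0.1516] q [ 0.7   0.53 -0.84  1.89  0.1   0.87 -0.1 ] t 18.75
[-0.0021, -0.0033, 0.0348, 0.0013, -0.0296, 0.0002]
[-0.0075, -0.0035, 0.1166, 0.0013, -0.1073, 0.0001]
[-0.0258, -0.0037, 0.2084, 0.0013, -0.1962, 0.0001]
```

Request:
{"name": "apply_moves", "arguments": {
  "rows": [
    [-0.001, 0, 0.035, 0, -0.03, 0],
    [-0.004, 0, 0.08, 0, -0.07, 0],
    [-0.008, 0, 0.117, 0, -0.107, 0],
    [-0.016, 0, 0.165, 0, -0.155, 0],
    [-0.026, 0, 0.208, 0, -0.196, 0]
  ]
}}

```text
clock: 19.38
tcp_pos: [0.546, 0.0185, 0.1003]
orientation: [2.187, 2.254, 0.004]
contact_force: [0.1, 1.1, -0.6]
grip_width: 0.0094
gripper_force: 58.5
```

```bash
python3 - <<'E'
from h import *
f=r.grab_frame("top"); save(f,"t8",(180,165,310,255),6)
print([ (round(l['conf'],2),np.round(l["rect"]).tolist()) for l in r.search_frame(f,"bead_0")[:8]])
rows([tip((.55,-.150,.093),0)])
E
```

```text
[]
now [0.5451 0.0204 0.0997] q [ 0.35  0.51 -0.63  1.95  0.4   0.81 -0.47] t 19.48
[-0.0114, -0.0007, -0.0011, 0.0006, -0.0021, 0.003]
```

View pics/t8.png

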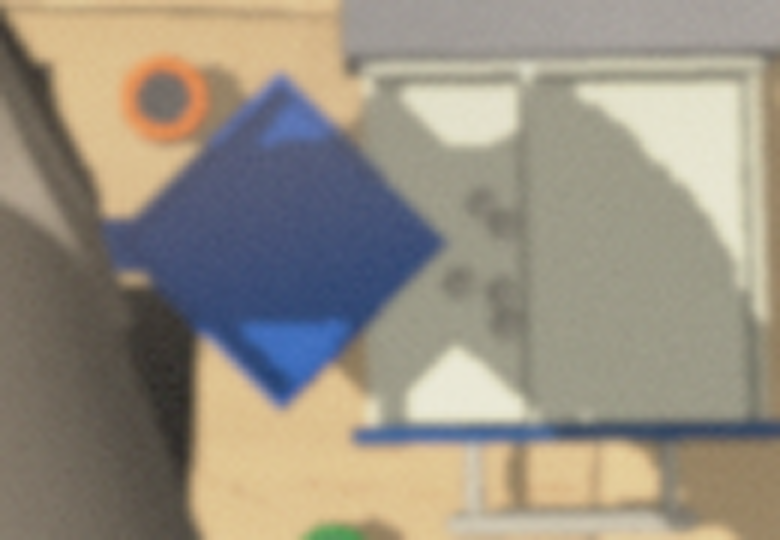

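All five beads lie in the left bin (px (483,203), (503,220), (458,282), (500,292), (507,320)) and the tray is empty. I carry it back to the mat.

```bash
python3 - <<'E'
from h import *
D=lambda a:down(np.radians(a))
rows([((.466,.153,.1),D(-1.5)),((.466,.153,.035),D(-1.5))])
E
```

```text
now [0.5451 0.0204 0.0997] q [ 0.35  0.51 -0.63  1.95  0.4   0.81 -0.47] t 19.48
[0.541, -0.298, 0.0005, 0.0005, -0.0021, 0.0386]
[0.5401, -0.2983, 0.2605, 0.0005, -0.0021, 0.0386]
```

Request:
{"name": "apply_moves", "arguments": {
  "rows": [
    [0.07, -0.04, 0, 0, 0, 0.005],
    [0.2, -0.11, 0, 0, 0, 0.015],
    [0.34, -0.19, 0, 0, 0, 0.025],
    [0.47, -0.26, 0, 0, 0, 0.035],
    [0.54, -0.298, 0, 0, 0, 0.039]
  ]
}}

```text
clock: 20.1
tcp_pos: [0.4663, 0.1519, 0.1007]
orientation: [-2.253, -2.186, -0.007]
contact_force: [0.2, 1.1, -0.9]
grip_width: 0.009
gripper_force: 58.4
```

Request:
{"name": "apply_moves", "arguments": {
  "rows": [
    [0, 0, 0.05, 0, 0, 0],
    [0, 0, 0.11, 0, 0, 0],
    [0, 0, 0.18, 0, 0, 0],
    [0, 0, 0.23, 0, 0, 0],
    [0, 0, 0.255, 0, 0, 0]
  ]
}}

```text
clock: 20.72
tcp_pos: [0.4664, 0.1497, 0.0342]
orientation: [-2.254, -2.184, -0.001]
contact_force: [-0.5, -0.4, -0.6]
grip_width: 0.0092
gripper_force: 58.5
```

```bash
python3 - <<'E'
from h import *
D=lambda a:down(np.radians(a))
rows([((.466,.153,.0275),D(-1.5))])
E
```

```text
now [0.4664 0.1497 0.0342] q [ 0.04  0.54 -0.58  2.11  0.49  0.63 -0.92] t 20.73
[0.0131, -0.0018, 0.0268, -0.0012, -0.0017, -0.0036]
```

Request:
{"name": "apply_moves", "arguments": {
  "rows": [
    [0.01, 0, 0.01, 0, 0, 0],
    [0.01, 0, 0.02, 0, 0, 0],
    [0.01, 0, 0.028, 0, 0, 0],
    [0.01, 0, 0.03, 0, 0, 0],
    [0.01, 0, 0.03, 0, 0, 0]
  ]
}}

```text
clock: 21.35
tcp_pos: [0.4669, 0.1526, 0.0281]
orientation: [-2.255, -2.185, -0.004]
contact_force: [-0.3, 0.5, -1.2]
grip_width: 0.0096
gripper_force: 58.5
```

Request:
{"name": "apply_moves", "arguments": {
  "rows": [
    [0, 0, 0, 0, 0, 0],
    [0, 0, 0, 0, 0, 0],
    [0, 0, 0, 0, 0, 0],
    [0, 0, -0.15, 0, 0, 0],
    [0, 0, -0.4, 0, 0, 0]
  ],
  "claw": 0.55
}}

```text
clock: 21.98
tcp_pos: [0.4654, 0.1517, 0.1276]
orientation: [-2.252, -2.183, 0.003]
contact_force: [1.9, -1.2, 0.4]
grip_width: 0.0472
gripper_force: 0.0
```

```bash
python3 - <<'E'
from h import *
D=lambda a:down(np.radians(a))
f=r.grab_frame("wrist")
for k,z in (("fin",.044),("tray",.002),("spout",.0195),("mat",0)):
  for l in r.landmark_of(f,k)[:1]: print(k,round(l['conf'],2),np.round(l["point"]),onz(f,l["point"],z).round(4))
m=r.outline_of(f,"jar_0"); 
for q in m[:4]: print(q["rect"],q["conf"], f["pixels"][q["pixels"]].mean(0))
g=r.grab_frame("top")
for l in r.landmark_of(g,"jar_0")[:5]:
    u=l["point"]; print(round(l["conf"],2),onz(g,u,0)[:2].round(4))
rows([((.59,.08,.2),D(15)),((.6043,.067,.12),D(20))])
E
```

```text
fin 0.95 [264. 195.] [0.4672 0.1514 0.044 ]
tray 0.66 [264. 276.] [0.4644 0.0627 0.002 ]
[399.9, 249.2, 63.3, 45.6] 0.98 [185.3446677  137.53632148  88.94204019]
[474.2, 162.7, 37.7, 57.2] 0.68 [ 89.24357326 126.29241645  65.80077121]
[417.0, 374.8, 7.4, 8.0] 0.39 [209.         121.64583333  22.64583333]
0.66 [ 0.6188 -0.0205]
0.55 [0.6625 0.1404]
0.49 [ 0.4147 -0.0935]
0.48 [0.6106 0.072 ]
now [0.4659 0.1518 0.1267] q [ 0.14  0.4  -0.69  2.05  0.34  0.81 -0.79] t 22.38
[-0.2708, 0.5044, -0.2952, -0.0015, -0.0017, -0.1867]
[-0.3217, 0.5641, 0.0245, -0.0014, -0.0018, -0.2423]
```

Request:
{"name": "apply_moves", "arguments": {
  "rows": [
    [0, 0, -0.22, 0, 0, -0.01],
    [-0.08, 0.15, -0.3, 0, 0, -0.05],
    [-0.17, 0.32, -0.3, 0, 0, -0.1],
    [-0.27, 0.5, -0.25, 0, 0, -0.12],
    [-0.32, 0.55, -0.12, 0, 0, -0.12]
  ],
  "claw": 0.65
}}

```text
clock: 23.0
tcp_pos: [0.6049, 0.0656, 0.1567]
orientation: [-2.044, -2.385, -0.006]
contact_force: [-0.4, 0.1, -0.7]
grip_width: 0.0554
gripper_force: 0.0
```

Request:
{"name": "apply_moves", "arguments": {
  "rows": [
    [0, 0, 0.05, 0, 0, 0],
    [0, 0, 0.08, 0, 0, 0],
    [0, 0, 0.08, 0, 0, 0]
  ]
}}

```text
clock: 23.38
tcp_pos: [0.601, 0.0694, 0.1378]
orientation: [-2.036, -2.389, -0.004]
contact_force: [0.3, -0.5, 0.8]
grip_width: 0.0558
gripper_force: 0.0
```

```bash
cat >> h.py <<'E'
def lids(f,z=.036):
    hsv=cv2.cvtColor(f["pixels"],cv2.COLOR_RGB2HSV); m=cv2.inRange(hsv,(5,150,140),(20,255,255))
    n,lab,st,c=cv2.connectedComponentsWithStats(m)
    for i in range(1,n):
        if st[i,4]>60:
            pts=np.argwhere(lab==i)[:,::-1].astype(np.float32)
            P=np.array([onz(f,p,z)[:2] for p in pts]); lo,hi=P.min(0),P.max(0)
            print("orange",st[i].tolist(),"mid",((lo+hi)/2).round(4),"size",(hi-lo).round(3))
E
python3 - <<'E'
from h import *
D=lambda a:down(np.radians(a))
f=r.grab_frame("wrist"); lids(f); print("top"); lids(r.grab_frame("top"))
for l in r.landmark_of(f,"jar_0")[:3]: print(l["conf"],np.round(l["point"]),onz(f,l["point"],0).round(4))
rows([((.6045,.068,.010),D(10))])
E
```

```text
orange [357, 0, 155, 28, 1491] mid [0.6978 0.2126] size [0.108 0.007]
orange [243, 165, 50, 50, 979] mid [0.6061 0.0689] size [0.038 0.039]
orange [240, 266, 46, 45, 901] mid [ 0.6161 -0.0162] size [0.038 0.042]
top
orange [340, 14, 172, 13, 1229] mid [ 1.0848 -0.6147] size [0.022 0.48 ]
orange [336, 36, 29, 26, 404] mid [ 0.9964 -0.4026] size [0.073 0.078]
orange [122, 58, 6, 66, 136] mid [0.8593 0.2152] size [0.183 0.006]
orange [319, 69, 193, 9, 623] mid [ 0.9297 -0.5828] size [0.011 0.532]
orange [114, 270, 18, 11, 63] mid [0.3623 0.1926] size [0.026 0.046]
orange [225, 281, 42, 3, 69] mid [ 0.3514 -0.129 ] size [0.005 0.107]
orange [281, 283, 59, 3, 136] mid [ 0.3521 -0.2979] size [0.007 0.152]
orange [431, 285, 65, 5, 161] mid [ 0.3527 -0.6999] size [0.007 0.169]
0.92 [266. 180.] [0.6057 0.0683 0.    ]
0.81 [ 46. 312.] [ 0.4126 -0.0984  0.    ]
0.77 [261. 269.] [ 0.6153 -0.0189  0.    ]
now [0.602  0.0688 0.1389] q [ 0.27  0.55 -0.66  1.78  0.4   0.95 -0.39] t 23.52
[-0.0063, 0.0083, 0.5155, 0.0013, -0.0019, -0.0105]
```

The lid measures 38 mm across at (0.606,0.069), and it is orange. I descend and grip.

Request:
{"name": "apply_moves", "arguments": {
  "rows": [
    [0, 0.014, 0.15, 0, 0, 0],
    [0, 0.014, 0.3, 0, 0, 0],
    [0, 0.014, 0.42, 0, 0, 0],
    [0, 0.014, 0.51, 0, 0, 0],
    [0, 0.014, 0.515, 0, 0, 0]
  ]
}}

```text
clock: 24.15
tcp_pos: [0.6045, 0.0689, 0.0081]
orientation: [-2.038, -2.387, -0.001]
contact_force: [-0.5, -0.4, -0.1]
grip_width: 0.0555
gripper_force: 0.0
```

Request:
{"name": "apply_moves", "arguments": {
  "rows": [
    [0, 0, 0, 0, 0, 0],
    [0, 0, 0, 0, 0, 0],
    [0, 0, 0, 0, 0, 0],
    [0, 0, 0, 0, 0, 0]
  ],
  "claw": 0,
  "newtons": 50
}}

```text
clock: 24.65
tcp_pos: [0.6063, 0.0693, 0.0103]
orientation: [-2.04, -2.388, -0.006]
contact_force: [-0.1, -0.2, 6.0]
grip_width: 0.0365
gripper_force: 50.5
```

Request:
{"name": "apply_moves", "arguments": {
  "rows": [
    [0, 0, -0.05, 0, 0, 0],
    [0, 0, -0.18, 0, 0, 0],
    [0, 0, -0.35, 0, 0, 0],
    [0, 0, -0.45, 0, 0, 0],
    [0, 0, -0.48, 0, 0, 0]
  ]
}}

```text
clock: 25.28
tcp_pos: [0.606, 0.0686, 0.131]
orientation: [2.041, 2.389, 0.007]
contact_force: [-0.7, 0.4, -2.2]
grip_width: 0.0363
gripper_force: 50.3
```

```bash
python3 - <<'E'
from h import *
D=lambda a:down(np.radians(a))
f=r.grab_frame("top")
for k in("jar_bay","bead_bin"):
  for l in r.landmark_of(f,k)[:1]: print(k,l["conf"],onz(f,l["point"],.01).round(4))
w=r.grab_frame("wrist"); lids(w)
rows([((.525,-.258,.13),D(1.5)),((.525,-.258,.021),D(1.5))])
E
```

```text
jar_bay 0.91 [ 0.5507 -0.2319  0.01  ]
bead_bin 0.81 [ 0.5646 -0.1524  0.01  ]
orange [394, 0, 118, 22, 1067] mid [0.709  0.2121] size [0.079 0.007]
orange [216, 220, 93, 96, 3778] mid [0.6157 0.0044] size [0.076 0.083]
now [0.6045 0.0681 0.1279] q [ 0.27  0.57 -0.65  1.78  0.41  0.94 -0.4 ] t 25.48
[-1.2389, -0.5177, -0.0113, -0.001, -0.0018, 0.0832]
[-1.2401, -0.5171, 0.4247, -0.001, -0.0018, 0.0832]
```

Request:
{"name": "apply_moves", "arguments": {
  "rows": [
    [-0.12, -0.05, -0.05, 0, 0, 0.01],
    [-0.32, -0.13, -0.08, 0, 0, 0.02],
    [-0.52, -0.22, -0.08, 0, 0, 0.04],
    [-0.72, -0.31, -0.08, 0, 0, 0.06],
    [-0.92, -0.4, -0.06, 0, 0, 0.08]
  ]
}}

```text
clock: 26.1
tcp_pos: [0.5413, -0.1758, 0.1421]
orientation: [-2.185, -2.252, -0.003]
contact_force: [1.5, -0.5, -1.7]
grip_width: 0.0368
gripper_force: 50.4
```

Request:
{"name": "apply_moves", "arguments": {
  "rows": [
    [-0.18, -0.07, 0.02, 0, 0, 0],
    [-0.28, -0.1, 0.04, 0, 0, 0.003],
    [-0.32, -0.115, 0.05, 0, 0, 0.003],
    [-0.32, -0.115, 0.05, 0, 0, 0.003]
  ]
}}

```text
clock: 26.6
tcp_pos: [0.5157, -0.2547, 0.1296]
orientation: [-2.189, -2.248, -0.003]
contact_force: [0.1, 1.0, -1.4]
grip_width: 0.0366
gripper_force: 50.4
```

```bash
python3 - <<'E'
from h import *
D=lambda a:down(np.radians(a))
w=r.grab_frame("wrist")
for k in("jar_bay","bead_bin"):
  for l in r.landmark_of(w,k)[:1]: print(k,l["conf"],onz(w,l["point"],.01).round(4))
f=r.grab_frame("top")
for k in("jar_bay","bead_bin"):
  for l in r.landmark_of(f,k)[:1]: print(k,l["conf"],onz(f,l["point"],.01).round(4))
rows([((.525,-.257,.021),D(1.5))])
save(f,"t9",(180,150,320,270),5)
E
```

```text
jar_bay 0.58 [ 0.5576 -0.2327  0.01  ]
bead_bin 0.63 [ 0.5498 -0.1524  0.01  ]
bead_bin 0.93 [ 0.5514 -0.1497  0.01  ]
now [ 0.5168 -0.2539  0.1307] q [ 0.81  0.5  -0.59  1.86  0.35  0.89  0.08] t 26.9
[-0.0147, 0.0323, 0.4388, 0.0003, -0.0021, 0.0015]
```

View pics/t9.png

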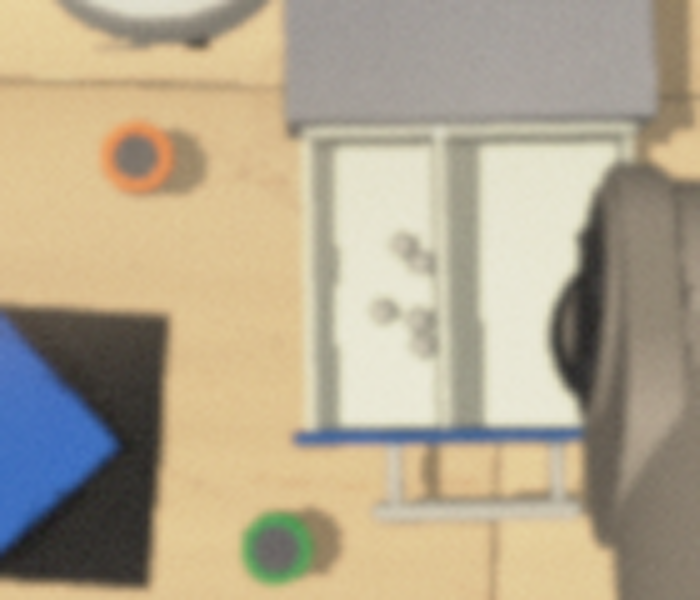

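Five beads sit in the left bin (px ~(405,295)) and the bay is clear. I lower jar 1.

Request:
{"name": "apply_moves", "arguments": {
  "rows": [
    [0, 0.032, 0.1, 0, 0, 0],
    [0, 0.032, 0.25, 0, 0, 0],
    [0, 0.032, 0.36, 0, 0, 0],
    [0, 0.032, 0.42, 0, 0, 0],
    [0, 0.032, 0.438, 0, 0, 0]
  ]
}}

```text
clock: 27.52
tcp_pos: [0.5242, -0.2542, 0.0205]
orientation: [-2.189, -2.249, -0.003]
contact_force: [0.3, 0.0, -1.7]
grip_width: 0.0365
gripper_force: 50.4
```

Request:
{"name": "apply_moves", "arguments": {
  "rows": [
    [0, 0, 0, 0, 0, 0],
    [0, 0, 0, 0, 0, 0]
  ]
}}

```text
clock: 27.78
tcp_pos: [0.525, -0.2548, 0.022]
orientation: [-2.191, -2.25, -0.004]
contact_force: [0.7, 0.1, -1.5]
grip_width: 0.0365
gripper_force: 50.6
```

Request:
{"name": "apply_moves", "arguments": {
  "rows": [
    [0, 0, 0, 0, 0, 0],
    [0, 0, 0, 0, 0, 0],
    [0, 0, -0.1, 0, 0, 0],
    [0, 0, -0.3, 0, 0, 0],
    [0, 0, -0.52, 0, 0, 0]
  ],
  "claw": 0.55
}}

```text
clock: 28.4
tcp_pos: [0.5238, -0.2548, 0.1521]
orientation: [-2.189, -2.249, -0.003]
contact_force: [0.3, -0.8, -0.7]
grip_width: 0.047
gripper_force: 0.0
```

```bash
python3 - <<'E'
from h import *
D=lambda a:down(np.radians(a))
w=r.grab_frame("wrist"); lids(w,.046)
rows([((.6155,-.019,.16),D(10)),((.6155,-.019,.12),D(10))])
E
```

```text
orange [45, 0, 22, 109, 1122] mid [ 0.3754 -0.1623] size [0.008 0.072]
orange [63, 133, 27, 149, 1452] mid [ 0.3762 -0.2792] size [0.008 0.125]
orange [240, 163, 48, 50, 893] mid [ 0.5256 -0.2554] size [0.037 0.04 ]
now [ 0.5281 -0.2558  0.16  ] q [ 0.81  0.48 -0.61  1.81  0.33  0.94  0.09] t 28.45
[0.9375, 0.3749, 0.0021, 0.0058, 0.0013, -0.094]
[0.9377, 0.3734, 0.1621, 0.0058, 0.0013, -0.094]
```

Jar 1 stands upright at (0.526,-0.255). Next is jar 2.

Request:
{"name": "apply_moves", "arguments": {
  "rows": [
    [0.2, 0.08, -0.03, 0, 0, -0.02],
    [0.42, 0.17, -0.03, 0, 0, -0.04],
    [0.64, 0.26, -0.02, 0, 0, -0.06],
    [0.84, 0.34, 0, 0, 0, -0.08],
    [0.937, 0.374, 0.05, 0.005, 0, -0.094]
  ],
  "claw": 0.65
}}

```text
clock: 29.08
tcp_pos: [0.6127, -0.0139, 0.14]
orientation: [-2.009, -2.406, 0.001]
contact_force: [0.3, 0.3, 0.5]
grip_width: 0.0549
gripper_force: 0.0
```

Request:
{"name": "apply_moves", "arguments": {
  "rows": [
    [0, 0, 0.03, 0, 0, 0],
    [0, 0, 0.05, 0, 0, 0],
    [0, 0, 0.05, 0, 0, 0]
  ]
}}

```text
clock: 29.45
tcp_pos: [0.6109, -0.0204, 0.1263]
orientation: [-2.018, -2.398, 0.007]
contact_force: [-0.1, -0.1, 0.4]
grip_width: 0.0555
gripper_force: 0.0
```

```bash
python3 - <<'E'
from h import *
D=lambda a:down(np.radians(a))
w=r.grab_frame("wrist"); lids(w); save(w,"w10")
rows([((.6155,-.019,.010),D(10))])
E
```

```text
orange [244, 165, 52, 53, 1084] mid [ 0.616  -0.0186] size [0.037 0.039]
now [ 0.6111 -0.0201  0.1267] q [ 0.41  0.58 -0.65  1.76  0.41  0.95 -0.24] t 29.5
[-0.0001, 0.0216, 0.4666, -0.0049, -0.0018, -0.0018]
```

View pics/w10.png

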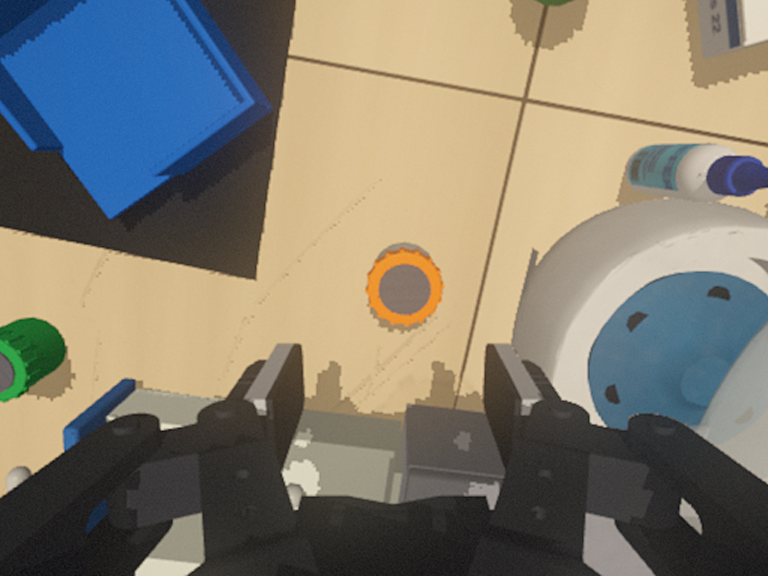

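The orange jar at px (404,287) is centred. The centrifuge edge at px 515 leaves little room, so I narrow the claw before descending.

Request:
{"name": "apply_moves", "arguments": {
  "rows": [
    [0.004, 0.02, 0.1, 0, 0, 0],
    [0.004, 0.02, 0.22, 0, 0, 0],
    [0.004, 0.02, 0.34, 0, 0, 0],
    [0.004, 0.02, 0.44, 0, 0, 0],
    [0.004, 0.02, 0.466, 0, 0, 0]
  ],
  "claw": 0.57
}}

```text
clock: 30.12
tcp_pos: [0.6135, -0.0166, 0.0076]
orientation: [-2.013, -2.398, 0.009]
contact_force: [-0.8, 0.3, 0.8]
grip_width: 0.0489
gripper_force: 0.0
```

Request:
{"name": "apply_moves", "arguments": {
  "rows": [
    [0, 0, 0, 0, 0, 0],
    [0, 0, 0, 0, 0, 0],
    [0, 0, 0, 0, 0, 0],
    [0, 0, 0, 0, 0, 0]
  ],
  "claw": 0
}}

```text
clock: 30.62
tcp_pos: [0.6155, -0.0162, 0.0107]
orientation: [-2.016, -2.401, 0.004]
contact_force: [-0.2, 0.3, -1.6]
grip_width: 0.0364
gripper_force: 50.0
```

Request:
{"name": "apply_moves", "arguments": {
  "rows": [
    [0, 0, -0.05, 0, 0, 0],
    [0, 0, -0.18, 0, 0, 0],
    [0, 0, -0.35, 0, 0, 0],
    [0, 0, -0.48, 0, 0, 0],
    [0, 0, -0.5, 0, 0, 0]
  ]
}}

```text
clock: 31.25
tcp_pos: [0.6179, -0.016, 0.1385]
orientation: [-2.018, -2.404, -0.0]
contact_force: [0.8, 1.0, -1.2]
grip_width: 0.0363
gripper_force: 50.2
```

```bash
python3 - <<'E'
from h import *
D=lambda a:down(np.radians(a))
f=r.grab_frame("top")
g=r.landmark_of(f,"jar_0")
for l in g[:5]: print(round(l["conf"],2),onz(f,l["point"],.01)[:2].round(3))
rows([((.584,-.209,.14),D(1.5)),((.584,-.209,.021),D(1.5))])
E
```

```text
0.72 [ 0.524 -0.258]
0.55 [0.664 0.138]
now [ 0.6163 -0.0165  0.1358] q [ 0.41  0.57 -0.66  1.75  0.41  0.97 -0.24] t 31.35
[-0.7359, -0.2607, -0.0176, -0.0042, -0.0017, 0.0942]
[-0.7374, -0.2576, 0.4584, -0.0042, -0.0017, 0.0942]
```

Request:
{"name": "apply_moves", "arguments": {
  "rows": [
    [-0.1, -0.04, -0.05, 0, 0, 0.02],
    [-0.28, -0.1, -0.06, 0, 0, 0.04],
    [-0.48, -0.17, -0.05, 0, 0, 0.07],
    [-0.66, -0.235, -0.02, 0, 0, 0.094],
    [-0.736, -0.26, 0, -0.004, -0.002, 0.094]
  ]
}}

```text
clock: 31.98
tcp_pos: [0.5818, -0.2128, 0.1327]
orientation: [-2.195, -2.244, 0.006]
contact_force: [0.2, 0.0, -1.9]
grip_width: 0.0365
gripper_force: 50.2
```

Request:
{"name": "apply_moves", "arguments": {
  "rows": [
    [0, 0, 0, 0, 0, 0],
    [0, 0, 0, 0, 0, 0]
  ]
}}

```text
clock: 32.22
tcp_pos: [0.5845, -0.2062, 0.1348]
orientation: [-2.187, -2.253, -0.0]
contact_force: [0.2, 0.8, -0.0]
grip_width: 0.0366
gripper_force: 50.2
```

```bash
python3 - <<'E'
from h import *
D=lambda a:down(np.radians(a))
rows([((.584,-.209,.0215),D(1.5))])
E
```

```text
now [ 0.5845 -0.2062  0.1348] q [ 0.68  0.56 -0.6   1.75  0.38  0.95 -0.04] t 32.23
[-0.0121, -0.0018, 0.4533, -0.0008, -0.0011, 0.0023]
```

Request:
{"name": "apply_moves", "arguments": {
  "rows": [
    [-0.014, 0, 0.1, 0, 0, 0],
    [-0.014, 0, 0.25, 0, 0, 0],
    [-0.014, 0, 0.37, 0, 0, 0],
    [-0.014, 0, 0.435, 0, 0, 0],
    [-0.014, 0, 0.453, 0, 0, 0]
  ]
}}

```text
clock: 32.85
tcp_pos: [0.5842, -0.2109, 0.0213]
orientation: [-2.188, -2.252, 0.001]
contact_force: [-0.4, 0.3, -0.6]
grip_width: 0.0367
gripper_force: 50.2
```

Request:
{"name": "apply_moves", "arguments": {
  "rows": [
    [0, 0, 0, 0, 0, 0],
    [0, 0, 0, 0, 0, 0]
  ]
}}

```text
clock: 33.1
tcp_pos: [0.5849, -0.2125, 0.023]
orientation: [2.191, 2.25, -0.0]
contact_force: [0.2, 0.1, -0.5]
grip_width: 0.0367
gripper_force: 50.2
```

Request:
{"name": "apply_moves", "arguments": {
  "rows": [
    [0, 0, 0, 0, 0, 0],
    [0, 0, 0, 0, 0, 0],
    [0, 0, -0.1, 0, 0, 0],
    [0, 0, -0.3, 0, 0, 0],
    [0, 0, -0.52, 0, 0, 0]
  ],
  "claw": 0.52
}}

```text
clock: 33.72
tcp_pos: [0.5836, -0.2123, 0.1527]
orientation: [-2.19, -2.249, 0.002]
contact_force: [1.2, -0.4, 0.5]
grip_width: 0.0441
gripper_force: 0.0
```

```bash
python3 - <<'E'
from h import *
D=lambda a:down(np.radians(a))
w=r.grab_frame("wrist"); lids(w,.046)
for l in r.landmark_of(w,"handle")[:1]: print(l["conf"],onz(w,l["point"],.045).round(4))
rows([((.40,-.20,.16),D(1.5))])
E
```

```text
orange [0, 92, 10, 64, 336] mid [ 0.3861 -0.1694] size [0.008 0.047]
orange [240, 166, 48, 48, 870] mid [ 0.5854 -0.2151] size [0.037 0.039]
orange [5, 173, 34, 145, 1316] mid [ 0.3858 -0.2723] size [0.008 0.131]
orange [167, 211, 46, 39, 522] mid [ 0.5257 -0.2512] size [0.037 0.034]
0.59 [ 0.4357 -0.2024  0.045 ]
now [ 0.5883 -0.2128  0.1586] q [ 0.7   0.54 -0.61  1.72  0.36  0.99 -0.03] t 33.83
[0.0713, -0.7515, -0.013, 0.006, 0.0023, 0.0002]
```

Request:
{"name": "apply_moves", "arguments": {
  "rows": [
    [0.01, -0.15, 0, 0, 0, 0],
    [0.02, -0.35, 0, 0, 0, 0],
    [0.035, -0.55, 0.05, 0.003, 0, 0],
    [0.04, -0.615, 0.15, 0.005, 0, 0],
    [0.04, -0.615, 0.16, 0.005, 0.002, 0]
  ],
  "claw": 0.3
}}

```text
clock: 34.45
tcp_pos: [0.4279, -0.2064, 0.1109]
orientation: [-2.184, -2.242, 0.01]
contact_force: [0.6, -0.1, -0.2]
grip_width: 0.0258
gripper_force: 0.0
```

```bash
python3 - <<'E'
from h import *
D=lambda a:down(np.radians(a))
w=r.grab_frame("wrist")
for l in r.landmark_of(w,"handle")[:1]: print(l["conf"],onz(w,l["point"],.045).round(4))
rows([((.4345,-.203,.027),D(1.5))])
E
```

```text
0.83 [ 0.4326 -0.2039  0.045 ]
now [ 0.4313 -0.2066  0.1123] q [ 0.85  0.39 -0.64  2.08  0.33  0.77  0.03] t 34.55
[0.0128, 0.016, 0.3412, -0.0051, -0.0021, 0.0003]
```

Request:
{"name": "apply_moves", "arguments": {
  "rows": [
    [0.012, 0.01, 0.12, -0.005, -0.002, 0],
    [0.012, 0.01, 0.26, -0.005, -0.002, 0],
    [0.012, 0.01, 0.34, -0.005, -0.002, 0],
    [0.012, 0.01, 0.34, -0.005, -0.002, 0]
  ]
}}

```text
clock: 35.05
tcp_pos: [0.4329, -0.2027, 0.0265]
orientation: [-2.189, -2.251, 0.001]
contact_force: [-0.1, 0.7, -0.0]
grip_width: 0.0255
gripper_force: 0.0
```

Request:
{"name": "apply_moves", "arguments": {
  "rows": [
    [0, 0, 0, 0, 0, 0],
    [0, 0, 0, 0, 0, 0],
    [0, 0, 0, 0, 0, 0]
  ],
  "claw": 0,
  "newtons": 40
}}

```text
clock: 35.42
tcp_pos: [0.4331, -0.2032, 0.0279]
orientation: [2.19, 2.25, 0.001]
contact_force: [1.6, 1.3, 2.3]
grip_width: 0.0098
gripper_force: 39.4
```

```bash
python3 - <<'E'
from h import *
o=r.get_obs();p=o["tcp_pos"]
rows([(p+np.array([.16,.0042,0]),None)])
E
```

```text
now [ 0.4331 -0.2032  0.0279] q [ 0.75  0.53 -0.54  2.14  0.49  0.59 -0.11] t 35.42
[-0.0005, 0.6402, 0.0008, 0.0, 0.0, 0.0]
```

Gripped. I push gently with ramped speed.

Request:
{"name": "apply_moves", "arguments": {
  "rows": [
    [0, 0.015, 0, 0, 0, 0],
    [0, 0.05, 0, 0, 0, 0],
    [0, 0.1, 0, 0, 0, 0],
    [0, 0.16, 0, 0, 0, 0],
    [0, 0.22, 0, 0, 0, 0]
  ]
}}

```text
clock: 36.05
tcp_pos: [0.4873, -0.2011, 0.0279]
orientation: [-2.191, -2.251, 0.002]
contact_force: [-3.5, 3.0, 9.6]
grip_width: 0.0094
gripper_force: 40.1
```

Request:
{"name": "apply_moves", "arguments": {
  "rows": [
    [0, 0.06, 0, 0, 0, 0],
    [0, 0.12, 0, 0, 0, 0],
    [0, 0.18, 0, 0, 0, 0],
    [0, 0.24, 0, 0, 0, 0],
    [0, 0.29, 0, 0, 0, 0]
  ]
}}

```text
clock: 36.67
tcp_pos: [0.5601, -0.1981, 0.0279]
orientation: [-2.19, -2.251, -0.0]
contact_force: [-1.3, 4.3, 7.9]
grip_width: 0.0093
gripper_force: 40.0
```

Request:
{"name": "apply_moves", "arguments": {
  "rows": [
    [0, 0.04, 0, 0, 0, 0],
    [0, 0.07, 0, 0, 0, 0],
    [0, 0.095, 0, 0, 0, 0],
    [0, 0.115, 0, 0, 0, 0],
    [0, 0.13, 0, 0, 0, 0]
  ]
}}

```text
clock: 37.3
tcp_pos: [0.5924, -0.1968, 0.0279]
orientation: [-2.189, -2.251, -0.001]
contact_force: [-1.6, 4.6, 7.5]
grip_width: 0.0093
gripper_force: 39.9
```

Request:
{"name": "apply_moves", "arguments": {
  "rows": [
    [0, 0.005, 0, 0, 0, 0],
    [0, 0.01, 0, 0, 0, 0],
    [0, 0.01, 0, 0, 0, 0]
  ]
}}

```text
clock: 37.67
tcp_pos: [0.5926, -0.1968, 0.0278]
orientation: [-2.187, -2.249, 0.004]
contact_force: [-8.1, 5.6, 12.3]
grip_width: 0.0097
gripper_force: 40.6
```

```bash
python3 - <<'E'
from h import *
o=r.get_obs(); print(o["tcp_pos"],o["contact_force"])
f=r.grab_frame("top"); save(f,"t11",(100,110,330,290),3.3)
E
```

```text
[ 0.59256809 -0.1968135   0.02784849] [-8.11664637  5.59209064 12.34697306]
```

The drawer is at its end stop: travel equals the pull and the force rises. I release and retreat.

Request:
{"name": "apply_moves", "arguments": {
  "rows": [
    [0, 0, 0, 0, 0, 0],
    [0, 0, 0, 0, 0, 0],
    [0, 0, -0.1, 0, 0, 0],
    [0, 0, -0.3, 0, 0, 0],
    [0, 0, -0.5, 0, 0, 0]
  ],
  "claw": 0.3
}}

```text
clock: 38.35
tcp_pos: [0.5941, -0.1993, 0.1527]
orientation: [-2.191, -2.249, 0.002]
contact_force: [0.2, 0.1, 0.3]
grip_width: 0.0257
gripper_force: 0.0
```

Request:
{"name": "apply_moves", "arguments": {
  "rows": [
    [0, -0.2, -0.1, 0, 0, 0],
    [0, -0.4, -0.15, 0, 0, 0],
    [0, -0.55, -0.2, 0, 0, 0],
    [0, -0.6, -0.2, 0, 0, 0],
    [0, -0.6, -0.2, 0, 0, 0]
  ]
}}

```text
clock: 38.98
tcp_pos: [0.4444, -0.2034, 0.2019]
orientation: [-2.193, -2.249, 0.002]
contact_force: [0.7, 0.6, -0.6]
grip_width: 0.0256
gripper_force: 0.0
```

```bash
python3 - <<'E'
from h import *
f=r.grab_frame("top"); save(f,"t12",(100,110,330,290),3.3)
for l in r.landmark_of(f,"handle")[:1]: print(l["conf"],onz(f,l["point"],.045).round(4))
print(r.get_obs()["clock"])
E
```

```text
0.85 [ 0.5958 -0.1952  0.045 ]
39.075
```

View pics/t12.png

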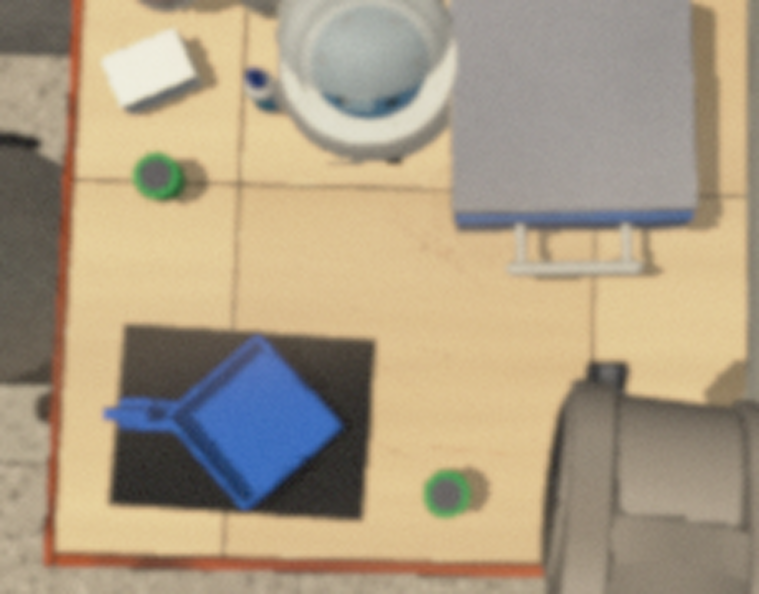

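The drawer is shut, the tray is flat and empty on the mat (px (256,424) against a mat centre of (242,422)), and the look-alikes and other things are where they were.

```bash
python3 -c "
from bench import r
print(r.hand_in())"
```

```text
the job is handed in; nothing more can be done
None
```

The job is handed in: all five beads are in the drawer's left compartment, the empty tray is back on its mat, both orange-lidded jars stand in the right compartment, and the drawer is shut; the judge's result was not shown.

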